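Change over the battery charging dock

TASK

Change the battery packs over: take every charged pack out of the charging dock, pressing the release bar in front of its bay down until the hidden catch under the pack lets go and it pops up, and put it in the sample tray, on the tray's floor. Press the two flat packs that stand on the bench in front of the dock each into a bay of its own, any one, until the catch holds it fully home. When all that is done, start the charge: press the round dome key on the dock down just past its click, where its resistance drops, not on to its stop, and let it go. Do not tear a pack out against its catch and do not disturb the marker and the hex keys.

Things in the scene. Friction and masses are not known exactly. Their poses are not given: they have to be found in the camera images.
- dock: white charging dock, fixed, housing 76 (x) x 288 (y) x 34 (z) mm, three bays in a row and a dark key panel at its -y end. Origin: centre of its underside; -x is its front, where a black release bar sticks out before each bay to x = -62 mm. Bays at x = 0, y = +104, +30, -44 mm: openings 51 x 63 mm in the flat top at z = 34 mm. A pack goes in with its x along the dock's x, either way round
- bay_1 (a point): bay 1 (dock y = +104 mm): where a home pack's underside centre lies, 16 mm above the bench. A spring lifter (3.5 to 5 N) in each bay pushes the pack up against its catch; once the catch lets go the pack rises 10 mm (underside 26, top 68 mm above the bench), stands loose in the bay and can be lifted straight out; a catch that snaps back does not hold it again
- bay_2 (a point): bay 2 (dock y = +30 mm): where a home pack's underside centre lies, 16 mm above the bench. To put a pack in: lower it into the opening until it meets the lifter, then push straight down with up to 20 N until its body meets the dock's top (underside 13 mm above the bench): the catch snaps in by itself, and the pack, let go, stays level at 16 mm; if one side stays high, push its top again
- bay_3 (a point): bay 3 (dock y = -44 mm): where a home pack's underside centre lies, 16 mm above the bench. A home pack's top is 58 mm, a popped-up pack's 68 mm above the bench
- latch_1: release bar and hidden spring catch of bay 1, black; origin on its pivot under the pack (dock x = -20.5, z = 4 mm), hinged about the dock's y. The bar, 28 mm wide, 5 mm thick, sticks out of the dock's front from x = -38 to -62 mm (dock frame), top at z = 24 mm
- latch_2: release bar and hidden spring catch of bay 2, black; origin on its pivot under the pack (dock x = -20.5, z = 4 mm), hinged about the dock's y. The bar, 28 mm wide, 5 mm thick, sticks out of the dock's front from x = -38 to -62 mm (dock frame), top at z = 24 mm
- latch_3: release bar and hidden spring catch of bay 3, black; origin on its pivot under the pack (dock x = -20.5, z = 4 mm), hinged about the dock's y. The bar, 28 mm wide, 5 mm thick, sticks out of the dock's front from x = -38 to -62 mm (dock frame), top at z = 24 mm
- release_1 (a point): point to press on release bar 1: dock x = -52 mm, 24 mm above the bench at rest; it moves with the bar. Press straight down with 1.5 to 4 N: the catch lets go with the point 6 to 9 mm down; its stop is 11 mm down; it springs back. The dock's front face, 34 mm high, is 14 mm behind the point
- release_2 (a point): point to press on release bar 2: dock x = -52 mm, 24 mm above the bench at rest; it moves with the bar. Press straight down with 1.5 to 4 N: the catch lets go with the point 6 to 9 mm down; its stop is 11 mm down; it springs back. The dock's front face, 34 mm high, is 14 mm behind the point
- release_3 (a point): point to press on release bar 3: dock x = -52 mm, 24 mm above the bench at rest; it moves with the bar. Press straight down with 1.5 to 4 N: the catch lets go with the point 6 to 9 mm down; its stop is 11 mm down; it springs back. The dock's front face, 34 mm high, is 14 mm behind the point
- start_key (a joint): round dome key, 23 mm across, 7 mm proud of the key panel; travel in m, 0 up, grows as it is pressed, springs back. Resistance rises to about 4.7 N at 1.6 mm, drops (the click) to about 1.8 N at 3.8 mm, then rises again: 5.5 N at 5.3 mm, 8.6 N at the stop at 6 mm
- key_top (a point): centre of the top of the dome key (dock x = -8, y = -113 mm, 41 mm above the bench at rest; it moves with the key); press straight down with the closed fingertips
- pack_1: charged pack, latched in bay 1 at the start (may be absent; two or three are there). Grey body on a narrower black plug, white label on top, 56 (x) x 66 (y) x 42 (z) mm, 0.14 to 0.24 kg. Origin: centre of its underside, z up. Plug at 0-21 mm above the underside, body at 21-42 mm; grip the body across its 56 mm (x) ribbed faces
- pack_2: charged pack, latched in bay 2 at the start (may be absent; two or three are there). Grey body on a narrower black plug, white label on top, 56 (x) x 66 (y) x 42 (z) mm, 0.14 to 0.24 kg. Origin: centre of its underside, z up. Plug at 0-21 mm above the underside, body at 21-42 mm; grip the body across its 56 mm (x) ribbed faces
- pack_3: charged pack, latched in bay 3 at the start (may be absent; two or three are there). Grey body on a narrower black plug, white label on top, 56 (x) x 66 (y) x 42 (z) mm, 0.14 to 0.24 kg. Origin: centre of its underside, z up. Plug at 0-21 mm above the underside, body at 21-42 mm; grip the body across its 56 mm (x) ribbed faces
- pack_1_mid (a point): middle of pack_1, 21 mm above its underside
- pack_2_mid (a point): middle of pack_2, 21 mm above its underside
- pack_3_mid (a point): middle of pack_3, 21 mm above its underside
- flat_pack_1: discharged pack, the same kind as the charged ones, standing on the bench before the dock. 56 (x) x 66 (y) x 42 (z) mm, 0.14 to 0.24 kg. Origin: centre of its underside, z up. Plug 48 x 58 mm at 0-21 mm above the underside (foot tapered by 1.7 mm, groove for the catch front and back), body at 21-42 mm; grip across its 56 mm (x) ribbed faces
- flat_pack_2: discharged pack, the same kind as the charged ones, standing on the bench before the dock. 56 (x) x 66 (y) x 42 (z) mm, 0.14 to 0.24 kg. Origin: centre of its underside, z up. Plug 48 x 58 mm at 0-21 mm above the underside (foot tapered by 1.7 mm, groove for the catch front and back), body at 21-42 mm; grip across its 56 mm (x) ribbed faces
- tray: white lipped sample tray, fixed, 165 (x) x 240 (y) mm, lip 14 mm high and 2 mm thick, floor 3 mm thick. Origin: centre of its underside. Room for three packs side by side along y
- marker: marker pen, 17 x 135 x 16 mm, lying in front of the tray; leave it alone. Origin: centre of its underside
- hex_keys: folding hex key set, 25 x 85 x 20 mm, lying beyond the dock; leave it alone. Origin: centre of its underside
There are look-alikes about, which are no part of the job. Leave any green look-alike of the flat_pack_1 alone.

How it is judged:
By the outcome, as a careful person would: the job done as asked, in the order asked, and still so for the second after the job is handed in, with the robot touching nothing.
Of pack_1, pack_2, pack_3 only 2 to 3 are there at a start; the rules pass over those that are not, and their reading is None.
At some moment in a run one of flat_pack_1, flat_pack_2 may be knocked a few centimetres aside while the robot is not near it.
Once in a run the grip may slacken for a moment while it holds something.
It also fails if it takes over 210 s, if anything falls off the work surface, if the arm or the gripper's body presses on something with over 40 N, if the wrist force passes 120 N, or if a joint passes its speed limit or range.

ROBOT

A 6-joint arm with a two-finger parallel gripper is mounted at the origin on a cart in front of the work surface, level with it; the furniture and walls round the work are solid. World frame = base frame: x ahead of the robot, y to its left, z up, the work surface at z = 0. Lengths are in m, angles in rad, forces in N, time in s.
With the tool pointing down it reaches from about 0.275 to 1 m from the base axis. Payload 8.4 kg.
Tool frame: the origin (TCP) lies between the finger pads; the fingertips stand 14 mm ahead of it and the grasp point (between the pads) lies 5 mm behind it; z points along the fingers, y is the line along which they close (so a half turn about z gives the same grasp; the last joint's range is limited). The gripper opens to 85 mm and grips with 20 to 120 N. Pads are 22 mm wide; open, the fingers measure 114 mm over their backs; the gripper's body (76 mm by 85 mm) begins 54 mm behind the grasp point. The pads swing forward as they close: fully open they stand 13 mm farther back than shut.
Start: joints at [-1.243, 0.353, 1.633, -0, 1.155, -0.002], TCP at [0.202, -0.591, 0.245] pointing down, gripper open.
Joint ranges: [-2.63, 2.63], [-0.92, 2.1], [0.06, 2.66], [-1.3, 4.44], [0, 2.69], [-3.02, 3.02]. Speed limits (rad/s): [2.22, 2.22, 2.79, 3.14, 3.14, 3.14].

INTERFACE

Orientations are given as a 3x3 rotation matrix whose columns are the frame's x, y, z axes.
In Python, from rig import sensors, cams, hand_in gives the robot as it stands.
- The arm moves only by the tool play_rows, never from a script. Its arguments are lists of equal length, an entry for each row: "hand": the opening, from 0 (shut) to 1 (fully open); "xyz": the shift along the tool's x, y, z as a fraction of full scale, a list of three; "rot": the turn, a rotation vector about the tool's x, y, z as a fraction of full scale, a list of three. In form: {"hand": [hand, ...], "xyz": [[x, y, z], ...], "rot": [[rx, ry, rz], ...]}. A call has exactly 10 rows; each row shifts and turns the commanded pose from where the row before left it, along the tool's axes as they then stand; what a row does not reach is not made up. Full scale, the value 1, is 20 mm for a shift and 0.12 rad for a turn. A row lasts 1/12 s, in which the tool goes at most 41.7 mm and 7.16 degrees, less where a joint would pass 70% of its speed; a pose out of reach is approached as far as the arm can. A call with a number of a shift or a turn outside -1 to 1 is refused whole. A call with a gripper value outside its range is refused whole. The fingers move at their own pace and stop on an object; "newtons" is the grip in N (left out, the last holds). Time passes only in rows, so rows that do not move let the fingers close, or fill a call up. It gives the time, the measured TCP pose, the force, the opening and the grip force at its end, in the units of the state.
- sensors.read_state(): the state, without advancing time (a new reading comes with each control period).
- cams.capture(name): name is "scene" or "top" or "wrist"; returns (picture, depth): 400x640x3 uint8, red, green, blue; 400x640 float32, m along the optical axis (not along the pixel's ray), 0 where there is no reading.
- cams.calibration(name): a dict with "K" (3x3 intrinsics, pixels), "pose" (4x4, takes a point from camera to world coordinates). Camera axes: x right, y down, z forward; pixel columns grow to the right and rows downward; lengths in m; the calibration is good to about 2 mm. A picture is of the moment at which its call begins: read the wrist's pose just before it. calibration takes no time and is no camera call; for the wrist camera it gives the pose at the moment of the call.
- hand_in(): hands the job in; it is judged then, once.
The state is a dict: "t": time; "joint_pos": joint angles; "joint_velocities": joint speeds; "joint_efforts": joint torques, N m; "eef_pos": TCP position; "tool_rot": TCP orientation; "force": force on the tool from outside, world axes, zero at the start; "moment": the same for the moment, N m; "gripper_width": opening from 0.0 (shut) to 1.0 (fully open); "finger_force": force on a finger pad.
Only numpy, scipy, OpenCV 4.12 (cv2) and the standard library are available. Lean on these libraries where they do the work, as an engineer would, in place of code of your own. Each camera call takes 0.05 s, during which the arm holds its last target. There are 200 camera calls.

## Working session

There is one attempt and no reset: what is moved stays moved. The work goes in short steps, Python scripts to look and compute and a tool call to move; the robot and the scene stay as the last step left them, time stands still between calls to the robot, and variables do not carry over. Pictures are saved under pics/ and viewed, at most 14 in all, crops included, and the job is handed in when it is done.

Besides the shell and the picture viewer there is one more tool, called as name(argument=value, ...) on one line, values as JSON. play_rows: Moves the arm, as the interface text tells. Shift numbers are shares of 20 mm and turn numbers shares of 0.12 rad, none past 1 either way. Its arguments: {"type":"object","properties":{"hand":{"type":"array","items":{"type":"number"}},"xyz":{"type":"array","items":{"type":"array","items":{"type":"number"}}},"rot":{"type":"array","items":{"type":"array","items":{"type":"number"}}},"newtons":{"type":"number"}},"required":["hand","xyz","rot"]}

```bash
ls; mkdir -p pics
python3 - <<'E'
from rig import sensors,cams
import cv2,numpy as np
s=sensors.read_state();print(s)
for n in("scene","top"):
    p,d=cams.capture(n);cv2.imwrite(f"pics/{n}0.png",p[:,:,::-1]);np.savez(f"pics/{n}0.npz",p=p,d=d)
    c=cams.calibration(n);print(n,c["K"],c["pose"])
E
```

```text
pics
{'t': 0.0, 'joint_pos': array([-1.24339411e+00,  3.53666259e-01,  1.63416882e+00, -1.48510031e-06,
        1.15518784e+00, -2.42008808e-03]), 'joint_velocities': array([-0.00084571,  0.00015683,  0.00010386,  0.0003097 , -0.000809  ,
       -0.00103932]), 'joint_efforts': array([-2.50031364e-03, -6.05258989e+01, -3.42066622e+01, -4.40359872e-04,
        9.33135976e-03,  1.67020232e-05]), 'eef_pos': array([ 0.20225714, -0.59086799,  0.24453551]), 'tool_rot': array([[ 9.46099715e-01,  3.23875155e-01, -4.61238829e-04],
       [ 3.23875484e-01, -9.46098746e-01,  1.35385822e-03],
       [ 2.10356337e-06, -1.43026882e-03, -9.99998977e-01]]), 'force': array([ 0.47352055,  0.79686133, -0.53497627]), 'moment': array([ 0.00475376, -0.01378627,  0.01558891]), 'finger_force': 0.0, 'gripper_width': 1.0013699342565368}
scene [[386.11581412   0.         315.96063795]
 [  0.         386.11581412 198.39050435]
 [  0.           0.           1.        ]] [[-0.80801659 -0.3473979   0.4758402   0.17160334]
 [-0.58878823  0.50482389 -0.63125372  0.60651236]
 [-0.02091928 -0.79023259 -0.61244987  0.61447481]
 [ 0.          0.          0.          1.        ]]
top [[395.52709194   0.         321.7059922 ]
 [  0.         395.52709194 206.2898677 ]
 [  0.           0.           1.        ]] [[-0.02195196 -0.99708676  0.07304859  0.50182326]
 [-0.99968897  0.02275674  0.010203    0.0429238 ]
 [-0.01183563 -0.07280189 -0.99727619  0.91814151]
 [ 0.          0.          0.          1.        ]]
```

View pics/top0.png

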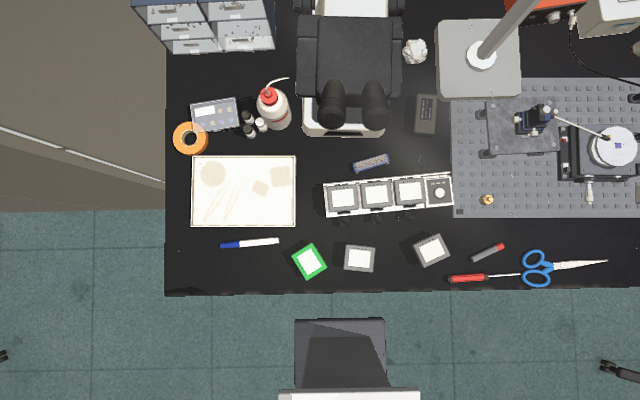

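View pics/scene0.png

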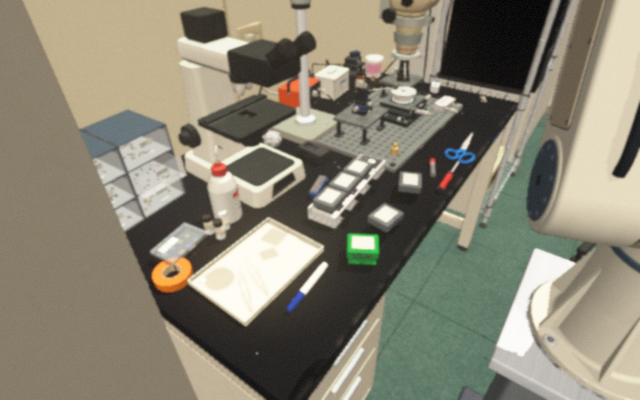

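The top view shows three charged packs in the dock at (344,197), (376,194) and (411,191), with the key panel at (440,190). The tray is at (243,190), the marker at (250,243) and the hex keys at (370,162). Three things could be taken for a flat pack: grey (360,258), grey (431,250) and green (309,261). By the description I choose the two grey ones and leave the green one alone.

```bash
cat > h.py <<'E'
import numpy as np,cv2
from rig import sensors,cams
def ray(c,uv,z):
    K,T=c["K"],c["pose"];uv=np.atleast_2d(uv).astype(float)
    d=(T[:3,:3]@np.linalg.inv(K)@np.c_[uv,np.ones(len(uv))].T).T;o=T[:3,3]
    return o+d*((z-o[2])/d[:,2])[:,None]
def cloud(c,d):
    v,u=np.mgrid[:400,:640];K=c["K"]
    P=np.stack([(u-K[0,2])/K[0,0]*d,(v-K[1,2])/K[1,1]*d,d],-1)
    return P@c["pose"][:3,:3].T+c["pose"][:3,3]
def rects(img,mask,amin=100,amax=1e6):
    cs,_=cv2.findContours(mask.astype(np.uint8),cv2.RETR_EXTERNAL,cv2.CHAIN_APPROX_NONE)
    return [(cv2.minAreaRect(k),cv2.contourArea(k),k) for k in cs if amin<cv2.contourArea(k)<amax]
def rel(p,yaw=None):
    """shift in tool axes (in 20mm units) to TCP p; turn about tool z (0.12 units) for tool y at world angle yaw"""
    s=sensors.read_state();R=s["tool_rot"];v=R.T@(np.array(p)-s["eef_pos"])/.02
    out=[v.round(2)]
    if yaw is not None:
        a=np.arctan2(R[1,1],R[0,1]);out.append(round(-((yaw-a+np.pi)%(2*np.pi)-np.pi)/.12,2))
    return out
E
python3 - <<'E'
from h import *
z=np.load("pics/top0.npz");p,d=z["p"],z["d"];c=cams.calibration("top");W=cloud(c,d)
m=(p.min(2)>200)
for r,a,k in rects(p,m,150):
    (u,v),_,_=r
    if not(150<v<290 and 180<u<460):continue
    mm=np.zeros(m.shape,np.uint8);cv2.drawContours(mm,[k],-1,1,-1)
    zz=np.median(W[mm>0][:,2]);q=ray(c,cv2.boxPoints(r),zz);ct=q.mean(0)
    e=q[1]-q[0],q[2]-q[1]
    print((round(u),round(v)),a,"z",zz.round(4),"ctr",ct.round(4),"sides",[ (round(np.linalg.norm(x),4),round(np.degrees(np.arctan2(x[1],x[0])),1)) for x in e])
c=cams.calibration("wrist");s=sensors.read_state();print(s["tool_rot"].T@(c["pose"][:3,3]-s["eef_pos"]),s["tool_rot"].T@c["pose"][:3,:3],c["K"])
cv2.imwrite("pics/crop1.png",cv2.resize(p[140:290,280:460,::-1],None,fx=4,fy=4,interpolation=cv2.INTER_CUBIC))
E
```

```text
(359, 258) 317.5 z 0.0426 ctr [ 0.4502 -0.0274  0.0426] sides [(np.float64(0.0364), np.float64(-7.9)), (np.float64(0.0463), np.float64(-97.6))]
(309, 261) 318.0 z 0.0429 ctr [0.4453 0.0831 0.0429] sides [(np.float64(0.0358), np.float64(-59.3)), (np.float64(0.0466), np.float64(-149.0))]
(432, 250) 322.0 z 0.0427 ctr [ 0.4639 -0.1871  0.0427] sides [(np.float64(0.0454), np.float64(-64.9)), (np.float64(0.0368), np.float64(-155.7))]
(258, 242) 175.5 z 0.0149 ctr [0.4898 0.198  0.0149] sides [(np.float64(0.089), np.float64(-85.8)), (np.float64(0.0129), np.float64(-175.3))]
(372, 210) 241.0 z 0.0341 ctr [ 0.5566 -0.0598  0.0341] sides [(np.float64(0.0576), np.float64(-9.4)), (np.float64(0.2245), np.float64(-99.5))]
(342, 197) 321.5 z 0.0587 ctr [0.5831 0.0063 0.0587] sides [(np.float64(0.0469), np.float64(-85.6)), (np.float64(0.0366), np.float64(-175.9))]
(376, 194) 322.5 z 0.0586 ctr [ 0.5886 -0.0676  0.0586] sides [(np.float64(0.0467), np.float64(-85.6)), (np.float64(0.0366), np.float64(-176.3))]
(410, 191) 322.0 z 0.0586 ctr [ 0.5942 -0.141   0.0586] sides [(np.float64(0.0467), np.float64(-85.6)), (np.float64(0.0366), np.float64(-176.6))]
(242, 191) 6596.5 z 0.0037 ctr [0.6093 0.2362 0.0037] sides [(np.float64(0.2422), np.float64(-91.4)), (np.float64(0.1638), np.float64(179.0))]
[ 0.08331912 -0.00048778 -0.12948225] [[-2.57718316e-04 -9.47735396e-01 -3.19057287e-01]
 [ 9.99999753e-01 -4.52787265e-04  5.37220972e-04]
 [-6.53608407e-04 -3.19057070e-01  9.47735279e-01]] [[348.89327803   0.         317.02402086]
 [  0.         348.89327803 200.46543517]
 [  0.           0.           1.        ]]
```

View pics/crop1.png

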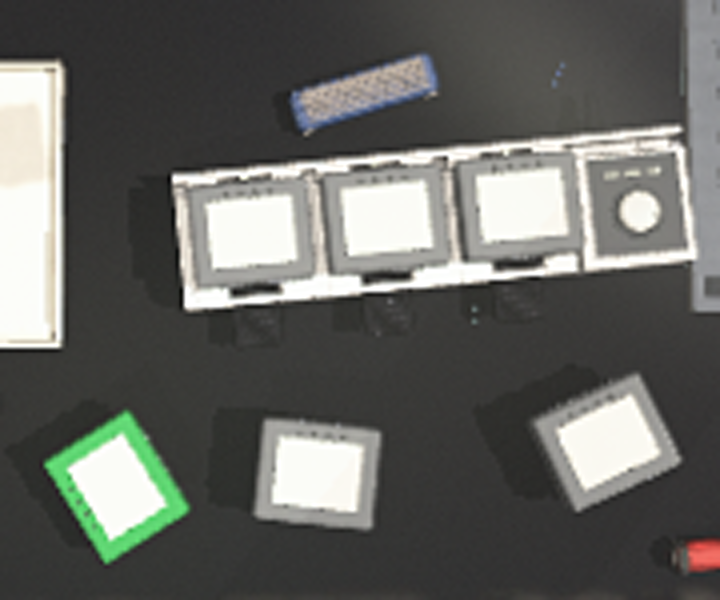

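The crop confirms the choice: the flat packs are grey, at crop (318,472) and (607,442), and the look-alike is green, at (117,487). The dock is yawed about 4.3°. I'll move over the dock for a close view.

```bash
python3 -c "
from h import *
print(rel([.57,-.0676,.26],.0755))"
```

```text
[array([ 25.87, -18.8 ,  -0.74]), np.float64(-10.97)]
```

play_rows(hand=[1,1,1,1,1,1,1,1,1,1], xyz=[[0,0,0],[0,0,0],[0,0,0],[0,0,0],[0,0,0],[0,0,0],[0,0,0],[0,0,0],[0,0,0],[0,0,0]], rot=[[0,0,-1],[0,0,-1],[0,0,-1],[0,0,-1],[0,0,-1],[0,0,-1],[0,0,-1],[0,0,-1],[0,0,-1],[0,0,-1]])

```text
t: 0.93
eef_pos: [0.2023, -0.5911, 0.2448]
tool_rot: [[0.035, 0.999, -0.0], [0.999, -0.035, 0.001], [0.001, -0.0, -1.0]]
force: [0.9, 0.5, 0.9]
gripper_width: 0.999
finger_force: 0.0
```

play_rows(hand=[1,1,1,1,1,1,1,1,1,1], xyz=[[0,0,0],[1,0.8,0],[1,0.8,0],[1,0.8,0],[1,0.8,0],[1,0.8,0],[1,0.8,0],[1,0.8,0],[1,0.8,0],[1,0.8,0]], rot=[[0,0,-0.97],[0,0,0],[0,0,0],[0,0,0],[0,0,0],[0,0,0],[0,0,0],[0,0,0],[0,0,0],[0,0,0]])

```text
t: 1.77
eef_pos: [0.3328, -0.3997, 0.245]
tool_rot: [[-0.075, 0.997, -0.0], [0.997, 0.075, 0.0], [0.0, -0.0, -1.0]]
force: [0.1, 0.2, 0.7]
gripper_width: 1.001
finger_force: 0.0
```

play_rows(hand=[1,1,1,1,1,1,1,1,1,1], xyz=[[1,0.8,0],[1,0.8,0],[1,0.8,0],[1,0.8,0],[1,0.8,0],[1,0.8,0],[1,0.8,0],[1,0.8,0],[1,0.8,0],[1,0.8,0]], rot=[[0,0,0],[0,0,0],[0,0,0],[0,0,0],[0,0,0],[0,0,0],[0,0,0],[0,0,0],[0,0,0],[0,0,0]])

```text
t: 2.6
eef_pos: [0.4773, -0.1883, 0.2451]
tool_rot: [[-0.075, 0.997, -0.0], [0.997, 0.075, 0.0], [0.0, -0.0, -1.0]]
force: [0.2, -0.0, 0.0]
gripper_width: 1.002
finger_force: 0.0
```

```bash
python3 -c "
from h import *
print(rel([.57,-.0676,.26],.0755), sensors.read_state()['eef_pos'])"
```

```text
[array([ 5.67,  5.08, -0.75]), np.float64(-0.0)] [ 0.47728542 -0.18827073  0.24506357]
```

play_rows(hand=[1,1,1,1,1,1,1,1,1,1], xyz=[[0.7,0.6,0],[0.7,0.6,0],[0.7,0.6,0],[0.7,0.6,0],[0.7,0.6,0],[0.7,0.6,0],[0.7,0.6,0],[0.7,0.6,0],[0,0,-0.7],[0,0,0]], rot=[[0,0,0],[0,0,0],[0,0,0],[0,0,0],[0,0,0],[0,0,0],[0,0,0],[0,0,0],[0,0,0],[0,0,0]])

```text
t: 3.43
eef_pos: [0.5653, -0.0698, 0.2606]
tool_rot: [[-0.077, 0.997, 0.002], [0.997, 0.077, -0.0], [-0.0, 0.002, -1.0]]
force: [-0.1, -0.3, 0.7]
gripper_width: 0.999
finger_force: 0.0
```

```bash
cat > look.py <<'E'
from h import *
import sys
def labels(tag,zmin=.03):
    s=sensors.read_state();c=cams.calibration("wrist");p,d=cams.capture("wrist");cv2.imwrite(f"pics/{tag}.png",p[:,:,::-1]);np.savez(f"pics/{tag}.npz",p=p,d=d,K=c["K"],pose=c["pose"])
    W=cloud(c,d);m=p.min(2)>185
    print(s["eef_pos"].round(4))
    for r,a,k in rects(p,m,300,30000):
        mm=np.zeros(m.shape,np.uint8);cv2.drawContours(mm,[k],-1,1,-1)
        w=W[(mm>0)&(d>0)];zz=np.median(w[:,2]);q=ray(c,cv2.boxPoints(r),zz);e=[q[1]-q[0],q[2]-q[1]];e.sort(key=np.linalg.norm)
        L=[np.linalg.norm(x) for x in e]
        if abs(L[0]-.036)>.006 or abs(L[1]-.046)>.006: continue
        a=np.degrees(np.arctan2(e[0][1],e[0][0]));a=(a+90)%180-90
        print(np.round(r[0]),"z",zz.round(4),"ctr",q.mean(0).round(4),"sides",np.round(L,4),"xang",a.round(2))
    return c,p,d,W
if __name__=="__main__": labels(sys.argv[1])
E
python3 look.py w1
```

```text
[ 0.5653 -0.0698  0.2606]
[219. 264.] z 0.0434 ctr [ 0.4664 -0.1874  0.0434] sides [0.0359 0.0502] xang 31.98
[340. 242.] z 0.0594 ctr [ 0.5969 -0.142   0.0594] sides [0.0358 0.0447] xang 4.35
[342. 172.] z 0.0594 ctr [ 0.5906 -0.0684  0.0594] sides [0.0353 0.0451] xang 4.37
[202. 117.] z 0.0433 ctr [ 0.4517 -0.0277  0.0433] sides [0.0361 0.0484] xang -2.23
[344.  92.] z 0.0593 ctr [0.585  0.0062 0.0593] sides [0.0363 0.045 ] xang 4.39
```

View pics/w1.png

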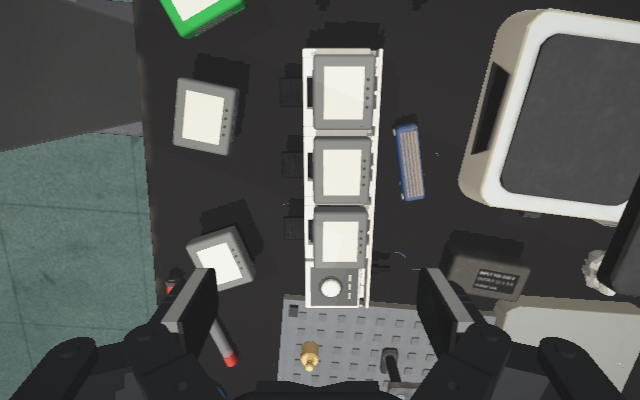

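The wrist view shows the packs in the dock at (344,92), (342,172) and (340,242), the release bars to their left at columns 283-303, and the dome key at (331,287). I'll measure the body outlines and bar positions, to check whether the labels are centred on the bodies.

```bash
cat > body.py <<'E'
from h import *
def bodies(f):
    z=np.load(f);p,d=z["p"],z["d"];c=dict(K=z["K"],pose=z["pose"]);W=cloud(c,d);out=[]
    for lo,hi in((.037,.049),(.053,.064),(.064,.075)):
        m=(W[...,2]>lo)&(W[...,2]<hi)&(d>0);m=cv2.morphologyEx(m.astype(np.uint8),cv2.MORPH_OPEN,np.ones((5,5)))
        for r,a,k in rects(p,m,1500,12000):
            mm=np.zeros(m.shape,np.uint8);cv2.drawContours(mm,[k],-1,1,-1);zz=np.median(W[(mm*m)>0][:,2])
            q=ray(c,cv2.boxPoints(r),zz);e=[q[1]-q[0],q[2]-q[1]];e.sort(key=np.linalg.norm);L=[np.linalg.norm(x) for x in e]
            an=np.degrees(np.arctan2(e[0][1],e[0][0]));an=(an+90)%180-90
            print(np.round(r[0]),"z",zz.round(4),"ctr",q.mean(0).round(4),np.round(L,4),"xang",an.round(2))
import sys;bodies(sys.argv[1])
E
python3 body.py pics/w1.npz
python3 - <<'E'
from h import *
z=np.load("pics/w1.npz");p,d=z["p"],z["d"];c=dict(K=z["K"],pose=z["pose"]);W=cloud(c,d)
th=np.radians(4.37);R=np.array([[np.cos(th),-np.sin(th)],[np.sin(th),np.cos(th)]])
b=np.array([[.5850,.0062],[.5906,-.0684],[.5969,-.142]]);o=(b-np.array([[0,.104],[0,.03],[0,-.044]])@R.T);print(o,o.mean(0))
L=(W[...,:2]-o.mean(0))@R   # dock coords
for y0 in(.104,.03,-.044):
    m=(abs(L[...,1]-y0)<.02)&(L[...,0]<-.04)&(L[...,0]>-.075)&(W[...,2]>.012)&(d>0)
    if m.sum():print("bar",L[m].min(0),L[m].max(0),np.median(W[m][:,2]),m.sum())
m=(np.hypot(L[...,0]+.008,L[...,1]+.113)<.025)&(W[...,2]>.0375);print("key",L[m].mean(0),W[m][:,2].max(),m.sum())
m=(W[...,2]>.03)&(W[...,2]<.0365)&(abs(L[...,0])<.06)&(abs(L[...,1])<.17);print("dock top",np.percentile(L[m],[1,99],axis=0),np.median(W[m][:,2]))
E
```

```text
[220. 262.] z 0.0431 ctr [ 0.4674 -0.1853  0.0431] [0.0571 0.0711] xang 29.66
[204. 116.] z 0.043 ctr [ 0.4533 -0.0272  0.043 ] [0.0562 0.0688] xang -2.43
[202.  18.] z 0.0428 ctr [0.4535 0.0593 0.0428] [0.0289 0.0712] xang -89.54
[340. 239.] z 0.0591 ctr [ 0.5961 -0.1398  0.0591] [0.0546 0.0662] xang 4.35
[342. 170.] z 0.0591 ctr [ 0.591  -0.067   0.0591] [0.0548 0.065 ] xang 4.38
[344.  92.] z 0.0591 ctr [0.5855 0.0062 0.0591] [0.0544 0.065 ] xang 4.4
[[ 0.59292448 -0.09749765]
 [ 0.59288591 -0.09831278]
 [ 0.59354733 -0.09812792]] [ 0.59311924 -0.09797945]
bar [-0.06159359  0.09053685] [-0.04000299  0.11742235] 0.02499401247940239 628
bar [-0.07499274  0.01740209] [-0.04001366  0.0496931 ] 0.30793850054885263 8164
bar [-0.06183458 -0.05784448] [-0.04001561 -0.0296131 ] 0.025036448855751597 434
key [-0.00793906 -0.11094613] 0.04391867438910363 277
dock top [[-0.03753684 -0.14234043]
 [ 0.0378121   0.14382469]] 0.03493353454387607
```

```bash
cat >> h.py <<'E'
O=np.array([.5928,-.0976]);TH=np.radians(4.37)
def dock(x,y,z):
    c,s=np.cos(TH),np.sin(TH);return np.array([O[0]+c*x-s*y,O[1]+s*x+c*y,z])
E
python3 -c "
from h import *
print(rel(dock(-.056,.104,.06),TH),rel(dock(0,.104,.06)))"
```

```text
[array([ 3.74, -1.52,  9.99]), np.float64(-0.0)] [array([3.74, 1.28, 9.99])]
```

play_rows(hand=[0,0,0,0,0,0,0,0,0,0], xyz=[[0.94,-0.38,0.5],[0.94,-0.38,0.5],[0.93,-0.38,0.5],[0.93,-0.38,0.5],[0,0,1],[0,0,1],[0,0,1],[0,0,1],[0,0,1],[0,0,1]], rot=[[0,0,0],[0,0,0],[0,0,0],[0,0,0],[0,0,0],[0,0,0],[0,0,0],[0,0,0],[0,0,0],[0,0,0]])

```text
t: 4.32
eef_pos: [0.5276, 0.0012, 0.098]
tool_rot: [[-0.075, 0.997, -0.0], [0.997, 0.075, -0.0], [-0.0, -0.0, -1.0]]
force: [0.2, 0.1, 0.6]
gripper_width: -0.003
finger_force: 0.0
```

play_rows(hand=[0,0,0,0,0,0,0,0,0,0], xyz=[[0,0,0.5],[0,0,0.5],[0,0,0],[0,0,0],[0,0,0],[0,0,0],[0,0,0],[0,0,0],[0,0,0],[0,0,0]], rot=[[0,0,0],[0,0,0],[0,0,0],[0,0,0],[0,0,0],[0,0,0],[0,0,0],[0,0,0],[0,0,0],[0,0,0]])

```text
t: 5.15
eef_pos: [0.5284, 0.0017, 0.0795]
tool_rot: [[-0.075, 0.997, 0.0], [0.997, 0.075, 0.0], [-0.0, 0.0, -1.0]]
force: [-0.7, -0.3, -0.2]
gripper_width: -0.0
finger_force: 0.0
```

```bash
python3 -c "
from h import *
print(rel(dock(-.056,.104,.038),TH))
labels=__import__('look').labels('w2')"
```

```text
[array([0.  , 0.03, 2.08]), np.float64(-0.01)]
[0.5284 0.0017 0.0795]
[170. 286.] z 0.0434 ctr [ 0.4513 -0.0273  0.0434] sides [0.036  0.0474] xang -3.73
[434. 262.] z 0.0594 ctr [0.5858 0.006  0.0594] sides [0.0359 0.0483] xang -0.38
[146.  71.] z 0.0433 ctr [0.4468 0.0827 0.0433] sides [0.0356 0.0452] xang -58.9
```

View pics/w2.png

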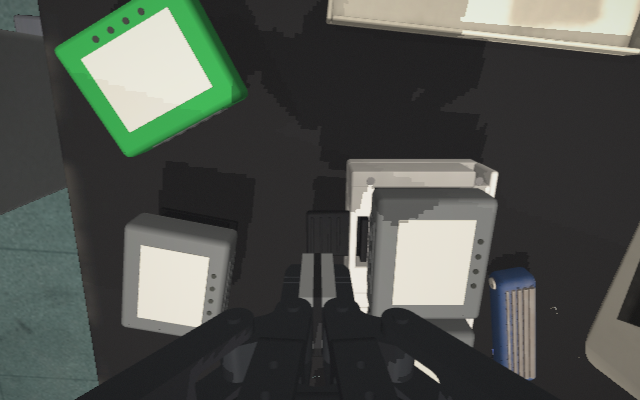

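The closed fingertips at (317,255) sit over bar 1 at (328,232), clear of the dock front. I'll press.

play_rows(hand=[0,0,0,0,0,0,0,0,0,0], xyz=[[0,0,0.6],[0,0,0.6],[0,0,0.6],[0,0,0.3],[0,0,0.08],[0,0,0.07],[0,0,0.05],[0,0,0.05],[0,0,0],[0,0,0]], rot=[[0,0,0],[0,0,0],[0,0,0],[0,0,0],[0,0,0],[0,0,0],[0,0,0],[0,0,0],[0,0,0],[0,0,0]])

```text
t: 6.03
eef_pos: [0.5285, 0.0017, 0.0327]
tool_rot: [[-0.075, 0.997, 0.001], [0.997, 0.075, 0.0], [-0.0, 0.001, -1.0]]
force: [-3.1, -0.0, 5.3]
gripper_width: -0.002
finger_force: 1.8
```

```bash
cat > top.py <<'E'
from h import *
import sys
p,d=cams.capture("top");c=cams.calibration("top");np.savez("pics/topl.npz",p=p,d=d);W=cloud(c,d)
if len(sys.argv)>1: cv2.imwrite(f"pics/{sys.argv[1]}.png",cv2.resize(p[140:290,180:460,::-1],None,fx=2.8,fy=2.8))
for r,a,k in rects(p,p.min(2)>200,100,450):
    if not(150<r[0][1]<290 and 180<r[0][0]<460):continue
    mm=np.zeros((400,640),np.uint8);cv2.drawContours(mm,[k],-1,1,-1);zz=np.median(W[mm>0][:,2]);q=ray(c,cv2.boxPoints(r),zz);e=[q[1]-q[0],q[2]-q[1]];e.sort(key=np.linalg.norm)
    an=np.degrees(np.arctan2(e[0][1],e[0][0]));print(np.round(r[0]),a,"z",zz.round(4),q.mean(0).round(4),np.round([np.linalg.norm(x) for x in e],4),round((an+90)%180-90,1))
E
python3 top.py
```

```text
[402. 281.] 199.5 z 0.5248 [ 0.4549 -0.0305  0.5248] [0.0153 0.0183] -25.3
[359. 258.] 304.0 z 0.0428 [ 0.4502 -0.0275  0.0428] [0.0364 0.0465] -7.9
[302. 261.] 118.0 z 0.0427 [0.4464 0.0978 0.0427] [0.022 0.048] 88.8
[432. 250.] 320.0 z 0.0426 [ 0.4643 -0.1874  0.0426] [0.037  0.0471] 22.2
[259. 242.] 134.0 z 0.0151 [0.4891 0.1969 0.0151] [0.0126 0.0874] 6.8
[411. 191.] 278.5 z 0.0588 [ 0.5944 -0.1429  0.0588] [0.0372 0.0433] 4.8
[438. 190.] 127.0 z 0.0335 [ 0.5963 -0.2098  0.0335] [0.0619 0.0694] -85.6
```

```bash
python3 look.py w3; python3 body.py pics/w3.npz
```

```text
[0.5285 0.0017 0.0327]
[129. 341.] z 0.0434 ctr [ 0.4529 -0.024   0.0434] sides [0.0349 0.0458] xang 4.28
[78. 66.] z 0.0433 ctr [0.4469 0.0825 0.0433] sides [0.0352 0.0444] xang -59.02
[475. 250.] z 0.0599 ctr [0.5778 0.0361 0.0599] [0.024  0.0584] xang -58.54
[380. 323.] z 0.0704 ctr [0.5486 0.0142 0.0704] [0.0126 0.0356] xang -88.94
[257. 323.] z 0.0703 ctr [0.5097 0.0114 0.0703] [0.0126 0.0344] xang -81.51
[482. 320.] z 0.0649 ctr [0.5842 0.0132 0.0649] [0.0293 0.0399] xang 83.87
```

play_rows(hand=[0,0,0,0,0,0,0,0,0,0], xyz=[[0,0,0.05],[0,0,0.05],[0,0,0],[0,0,0],[0,0,0],[0,0,0],[0,0,0],[0,0,0],[0,0,0],[0,0,0]], rot=[[0,0,0],[0,0,0],[0,0,0],[0,0,0],[0,0,0],[0,0,0],[0,0,0],[0,0,0],[0,0,0],[0,0,0]])

```text
t: 6.97
eef_pos: [0.5281, 0.0017, 0.0305]
tool_rot: [[-0.075, 0.997, -0.0], [0.997, 0.075, -0.0], [-0.0, -0.0, -1.0]]
force: [-4.0, -0.9, 5.0]
gripper_width: -0.001
finger_force: 2.2
```

```bash
python3 look.py w4; python3 body.py pics/w4.npz
python3 - <<'E'
from h import *
for f in("w3","w4"):
    z=np.load(f"pics/{f}.npz");W=cloud(dict(K=z["K"],pose=z["pose"]),z["d"]);o=dock(0,.104,0)[:2];c,s=np.cos(TH),np.sin(TH);L=(W[...,:2]-o)@np.array([[c,-s],[s,c]])
    for x in(-.02,0,.02):
        print(f,[ (round(float(np.median(W[(abs(L[...,0]-x)<.004)&(abs(L[...,1]-y)<.004)&(W[...,2]>.05)][:,2])),4)) for y in(-.02,0,.02)])
E
```

```text
[0.5281 0.0017 0.0305]
[127. 345.] z 0.0434 ctr [ 0.4528 -0.0242  0.0434] sides [0.0352 0.0448] xang 4.31
[75. 66.] z 0.0433 ctr [0.447  0.0825 0.0433] sides [0.0353 0.0442] xang -59.02
[379. 340.] z 0.0707 ctr [0.548  0.0096 0.0707] [0.0222 0.0333] xang -79.58
[257. 329.] z 0.0708 ctr [0.5095 0.0107 0.0708] [0.0222 0.0336] xang -58.4
w3 [nan, 0.0898, 0.0644]
w3 [nan, 0.0648, 0.0648]
w3 [0.0645, 0.0646, 0.0644]
w4 [nan, 0.0876, 0.0623]
w4 [nan, 0.0628, 0.0627]
w4 [0.0627, 0.0628, 0.0627]
  return _methods._mean(a, axis=axis, dtype=dtype,
  ret = ret.dtype.type(ret / rcount)
```

The pack popped but is resting against the gripper linkage. I'll raise the arm and check.

play_rows(hand=[0,0,0,0,0,0,0,0,0,0], xyz=[[0,0,-0.3],[0,0,-0.5],[0,0,-1],[0,0,-1],[0,0,-1],[0,0,0],[0,0,0],[0,0,0],[0,0,0],[0,0,0]], rot=[[0,0,0],[0,0,0],[0,0,0],[0,0,0],[0,0,0],[0,0,0],[0,0,0],[0,0,0],[0,0,0],[0,0,0]])

```text
t: 7.85
eef_pos: [0.5278, 0.0017, 0.1055]
tool_rot: [[-0.075, 0.997, -0.001], [0.997, 0.075, -0.0], [0.0, -0.001, -1.0]]
force: [0.5, -0.5, -0.3]
gripper_width: 0.006
finger_force: 0.0
```

```bash
python3 look.py w5; python3 body.py pics/w5.npz;python3 -c "
from h import *
print(rel(dock(-.054,.03,.038),TH))"
```

```text
[0.5278 0.0017 0.1055]
[189. 263.] z 0.0434 ctr [ 0.4515 -0.0275  0.0434] sides [0.0359 0.0475] xang -4.04
[426. 248.] z 0.0694 ctr [0.5858 0.0058 0.0694] sides [0.0359 0.048 ] xang 0.03
[172.  73.] z 0.0433 ctr [0.4474 0.0828 0.0433] sides [0.0357 0.0456] xang -57.07
[627. 317.] z 0.0431 ctr [ 0.7353 -0.0473  0.0431] [0.0181 0.0808] xang -16.08
[191. 259.] z 0.0431 ctr [ 0.4527 -0.0254  0.0431] [0.0559 0.0673] xang -5.94
[426. 244.] z 0.0691 ctr [0.5855 0.0074 0.0691] [0.0569 0.0661] xang 4.33
[array([-3.7 ,  0.17,  3.37]), np.float64(-0.01)]
```

Pack 1 is up (top at 69 mm). Next is bar 2.

play_rows(hand=[0,0,0,0,0,0,0,0,0,0], xyz=[[-0.9,0,0],[-1,0,0],[-0.9,0,0],[-0.9,0,0],[0,0,0.8],[0,0,0.8],[0,0,0.8],[0,0,0.8],[0,0,0.2],[0,0,0]], rot=[[0,0,0],[0,0,0],[0,0,0],[0,0,0],[0,0,0],[0,0,0],[0,0,0],[0,0,0],[0,0,0],[0,0,0]])

```text
t: 8.73
eef_pos: [0.5324, -0.072, 0.0368]
tool_rot: [[-0.075, 0.997, -0.004], [0.997, 0.075, 0.0], [0.001, -0.004, -1.0]]
force: [-0.4, 1.0, -0.3]
gripper_width: -0.0
finger_force: 0.0
```

play_rows(hand=[0,0,0,0,0,0,0,0,0,0], xyz=[[0,0,0.1],[0,0,0.05],[0,0,0.05],[0,0,0.05],[0,0,0],[0,0,0],[0,0,-0.3],[0,0,-1],[0,0,-1],[0,0,-1]], rot=[[0,0,0],[0,0,0],[0,0,0],[0,0,0],[0,0,0],[0,0,0],[0,0,0],[0,0,0],[0,0,0],[0,0,0]])

```text
t: 9.57
eef_pos: [0.5344, -0.072, 0.1004]
tool_rot: [[-0.075, 0.997, 0.001], [0.997, 0.075, 0.0], [-0.0, 0.001, -1.0]]
force: [1.0, -0.4, -0.6]
gripper_width: -0.002
finger_force: 0.0
```

```bash
python3 look.py w6; python3 -c "
from h import *
print(rel(dock(-.055,-.044,.038),TH))"
```

```text
[ 0.5344 -0.072   0.1004]
[420. 243.] z 0.0592 ctr [ 0.5912 -0.0676  0.0592] sides [0.0379 0.0455] xang 4.28
[167. 145.] z 0.0433 ctr [ 0.4514 -0.0276  0.0433] sides [0.0359 0.0491] xang -1.27
[array([-3.67, -0.06,  3.31]), np.float64(-0.01)]
```

play_rows(hand=[0,0,0,0,0,0,0,0,0,0], xyz=[[0,0,0.8],[0,0,0.8],[0,0,0.8],[0,0,0.7],[0,0,0.1],[0,0,0.1],[0,0,0.1],[0,0,0],[0,0,0],[0,0,0]], rot=[[0,0,0],[0,0,0],[0,0,0],[0,0,0],[0,0,0],[0,0,0],[0,0,0],[0,0,0],[0,0,0],[0,0,0]])

```text
t: 10.45
eef_pos: [0.5341, -0.0721, 0.0322]
tool_rot: [[-0.075, 0.997, 0.001], [0.997, 0.075, -0.0], [-0.0, 0.001, -1.0]]
force: [-4.6, 1.5, 5.6]
gripper_width: 0.002
finger_force: 1.8
```

play_rows(hand=[0,0,0,0,0,0,0,0,0,0], xyz=[[0,0,-0.4],[0,0,-1],[0,0,-1],[0,0,-1],[0,0,0],[0,0,0],[0,0,0],[0,0,0],[0,0,0],[0,0,0]], rot=[[0,0,0],[0,0,0],[0,0,0],[0,0,0],[0,0,0],[0,0,0],[0,0,0],[0,0,0],[0,0,0],[0,0,0]])

```text
t: 11.28
eef_pos: [0.5334, -0.072, 0.0985]
tool_rot: [[-0.075, 0.997, -0.001], [0.997, 0.075, 0.0], [0.0, -0.001, -1.0]]
force: [0.4, 0.7, -0.2]
gripper_width: -0.0
finger_force: 0.0
```

```bash
python3 look.py w6; python3 -c "
from h import *
print(rel(dock(-.056,-.044,.038),TH))"
```

```text
[ 0.5334 -0.072   0.0985]
[429. 254.] z 0.0694 ctr [ 0.5913 -0.0679  0.0694] sides [0.0362 0.0476] xang 0.46
[167. 145.] z 0.0433 ctr [ 0.4513 -0.0275  0.0433] sides [0.0361 0.0491] xang -1.37
[array([-3.7 ,  0.07,  3.03]), np.float64(-0.01)]
```

Pack 2 is up. Next is bar 3.

play_rows(hand=[0,0,0,0,0,0,0,0,0,0], xyz=[[-0.9,0,0],[-0.9,0,0],[-1,0,0],[-0.9,0,0],[0,0,0.7],[0,0,0.8],[0,0,0.8],[0,0,0.6],[0,0,0.1],[0,0,0.1]], rot=[[0,0,0],[0,0,0],[0,0,0],[0,0,0],[0,0,0],[0,0,0],[0,0,0],[0,0,0],[0,0,0],[0,0,0]])

```text
t: 12.17
eef_pos: [0.5385, -0.1456, 0.0366]
tool_rot: [[-0.076, 0.997, -0.003], [0.997, 0.076, 0.001], [0.001, -0.003, -1.0]]
force: [-3.6, 0.1, 3.8]
gripper_width: -0.0
finger_force: 2.1
```

play_rows(hand=[0,0,0,0,0,0,0,0,0,0], xyz=[[0,0,0.1],[0,0,0.1],[0,0,0],[0,0,0],[0,0,-0.3],[0,0,-1],[0,0,-1],[0,0,-1],[0,0,0],[0,0,0]], rot=[[0,0,0],[0,0,0],[0,0,0],[0,0,0],[0,0,0],[0,0,0],[0,0,0],[0,0,0],[0,0,0],[0,0,0]])

```text
t: 13.0
eef_pos: [0.5411, -0.1462, 0.101]
tool_rot: [[-0.075, 0.997, 0.004], [0.997, 0.075, -0.001], [-0.001, 0.004, -1.0]]
force: [-0.3, 0.6, -0.3]
gripper_width: 0.001
finger_force: 0.0
```

```bash
python3 look.py w7; python3 -c "
from h import *
print(rel(dock(0,-.044,.0635),TH))"
```

```text
[ 0.5411 -0.1462  0.101 ]
[187. 284.] z 0.0434 ctr [ 0.4657 -0.1877  0.0434] sides [0.0364 0.0508] xang 31.53
[418. 242.] z 0.0592 ctr [ 0.5967 -0.1418  0.0592] sides [0.036  0.0475] xang 0.58
[array([0.01, 2.81, 1.83]), np.float64(-0.01)]
```

play_rows(hand=[0,0,0,0,0,0,0,0,0,0], xyz=[[0,0,0.8],[0,0,0.8],[0,0,0.8],[0,0,0.7],[0,0,0.1],[0,0,0.1],[0,0,0.1],[0,0,0.05],[0,0,0],[0,0,0]], rot=[[0,0,0],[0,0,0],[0,0,0],[0,0,0],[0,0,0],[0,0,0],[0,0,0],[0,0,0],[0,0,0],[0,0,0]])

```text
t: 13.88
eef_pos: [0.5387, -0.1457, 0.0308]
tool_rot: [[-0.075, 0.997, -0.001], [0.997, 0.075, 0.0], [0.0, -0.001, -1.0]]
force: [-3.3, 1.3, 5.0]
gripper_width: 0.004
finger_force: 1.9
```

play_rows(hand=[0,0,0,0,0,0,0,0,0,0], xyz=[[0,0,0],[0,0,-0.5],[0,0,-1],[0,0,-1],[0,0,-1],[0,0,0],[0,0,0],[0,0,0],[0,0,0],[0,0,0]], rot=[[0,0,0],[0,0,0],[0,0,0],[0,0,0],[0,0,0],[0,0,0],[0,0,0],[0,0,0],[0,0,0],[0,0,0]])

```text
t: 14.72
eef_pos: [0.5388, -0.1457, 0.0995]
tool_rot: [[-0.075, 0.997, -0.001], [0.997, 0.075, 0.0], [0.0, -0.001, -1.0]]
force: [-0.3, 0.6, 0.0]
gripper_width: -0.002
finger_force: 0.0
```

```bash
python3 look.py w7; python3 -c "
from h import *
print(rel(dock(0,-.044,.0635),TH))"
```

```text
[ 0.5388 -0.1457  0.0995]
[191. 286.] z 0.0434 ctr [ 0.4654 -0.1871  0.0434] sides [0.0363 0.0494] xang 31.68
[429. 253.] z 0.0694 ctr [ 0.5967 -0.1414  0.0694] sides [0.0381 0.0457] xang 4.33
[array([-0.01,  2.88,  1.79]), np.float64(-0.01)]
```

All three packs are up. Now I'll grip pack 3.

play_rows(newtons=40, hand=[0,0.3,1,1,1,1,1,1,1,1], xyz=[[0,0,-1],[0,0,-1],[0,0.96,0],[0,0.96,0],[0,0.96,0],[0,0,0],[0,0,0.6],[0,0,1],[0,0,1],[0,0,0.8]], rot=[[0,0,0],[0,0,0],[0,0,0],[0,0,0],[0,0,0],[0,0,0],[0,0,0],[0,0,0],[0,0,0],[0,0,0]])

```text
t: 15.6
eef_pos: [0.5947, -0.1412, 0.0696]
tool_rot: [[-0.075, 0.997, -0.003], [0.997, 0.075, 0.001], [0.001, -0.003, -1.0]]
force: [-0.6, -0.4, -0.7]
gripper_width: 1.002
finger_force: 0.0
```

play_rows(hand=[1,1,1,0,0,0,0,0,0,0], xyz=[[0,0,0.4],[0,0,0.4],[0,0,0],[0,0,0],[0,0,0],[0,0,0],[0,0,0],[0,0,0],[0,0,0],[0,0,0]], rot=[[0,0,0],[0,0,0],[0,0,0],[0,0,0],[0,0,0],[0,0,0],[0,0,0],[0,0,0],[0,0,0],[0,0,0]])

```text
t: 16.43
eef_pos: [0.5966, -0.1416, 0.0566]
tool_rot: [[-0.075, 0.997, -0.0], [0.997, 0.075, -0.0], [-0.0, -0.0, -1.0]]
force: [-5.3, -0.8, 4.4]
gripper_width: 0.643
finger_force: 49.4
```

```bash
python3 -c "
from h import *
print(rel(dock(0,-.044,.055),TH),sensors.read_state()['force'])"
```

```text
[array([ 0.01, -0.02,  0.08]), np.float64(-0.01)] [-5.26738034 -0.75992302  4.35681984]
```

play_rows(newtons=60, hand=[0,0,0,0,0,0,0,0,0,0], xyz=[[0,0,0],[0,0,-0.3],[0,0,-0.6],[0,0,-0.8],[0,0,-1],[0,0,-1],[0,0,-1],[0,0,-0.5],[0,0,0],[0,0,0]], rot=[[0,0,0],[0,0,0],[0,0,0],[0,0,0],[0,0,0],[0,0,0],[0,0,0],[0,0,0],[0,0,0],[0,0,0]])

```text
t: 17.27
eef_pos: [0.5973, -0.1415, 0.1608]
tool_rot: [[-0.075, 0.997, 0.002], [0.997, 0.075, -0.0], [-0.0, 0.002, -1.0]]
force: [-0.5, 0.2, -1.9]
gripper_width: 0.639
finger_force: 64.9
```

```bash
cat >> h.py <<'E'
def tray(x,y,z,t=-.02): return np.array([.6105+np.cos(t)*x-np.sin(t)*y,.2358+np.sin(t)*x+np.cos(t)*y,z])
E
python3 -c "
from h import *
s=sensors.read_state();print(s['eef_pos'],s['force'],s['gripper_width'],rel(tray(0,.075,.16),-.02),rel(tray(0,.075,.034)))"; python3 look.py w8; python3 top.py
```

```text
[ 0.59730897 -0.14147059  0.1607813 ] [-0.50370609  0.23621393 -1.87015908] 0.6386191462313416 [array([22.49,  2.44,  0.04]), np.float64(0.8)] [array([22.5 ,  2.43,  6.34])]
[ 0.5973 -0.1415  0.1608]
[318. 301.] z 0.1722 ctr [ 0.5986 -0.1415  0.1722] sides [0.035  0.0446] xang 4.26
[142. 243.] z 0.0434 ctr [ 0.4659 -0.1877  0.0434] sides [0.0363 0.0504] xang 31.74
[359. 258.] 308.5 z 0.0428 [ 0.4498 -0.0272  0.0428] [0.0357 0.0461] -7.9
[309. 261.] 304.0 z 0.0427 [0.4455 0.0832 0.0427] [0.0359 0.0448] -59.3
[285. 214.] 181.0 z 0.004 [0.5517 0.1377 0.004 ] [0.0418 0.0533] 88.7
[373. 205.] 214.0 z 0.0343 [ 0.5677 -0.0637  0.0343] [0.0343 0.2162] 3.3
[342. 198.] 250.0 z 0.0689 [0.5809 0.0064 0.0689] [0.0346 0.0453] -1.4
[252. 194.] 228.0 z 0.0037 [0.6016 0.2143 0.0037] [0.0214 0.0816] 53.2
```

play_rows(hand=[0,0,0,0,0,0,0,0,0,0], xyz=[[0.5,0.1,0],[1,0.1,0],[1,0.1,0],[1,0.1,0],[1,0.1,0],[1,0.1,0],[1,0.1,0],[1,0.1,0],[1,0.1,0],[1,0.1,0]], rot=[[0,0,0],[0,0,0],[0,0,0],[0,0,0],[0,0,0],[0,0,0],[0,0,0],[0,0,0],[0,0,0],[0,0,0]])

```text
t: 18.2
eef_pos: [0.6017, 0.0511, 0.1591]
tool_rot: [[-0.075, 0.997, -0.002], [0.997, 0.075, 0.0], [0.0, -0.002, -1.0]]
force: [-0.2, -0.4, -1.8]
gripper_width: 0.643
finger_force: 64.9
```

play_rows(hand=[0,0,0,0,0,0,0,0,0,0], xyz=[[1,0.1,0],[1,0.1,0],[1,0.1,0],[1,0.1,0],[1,0.1,0],[1,0.1,0],[1,0.1,0],[1,0.2,0],[1,0.2,0],[1,0.2,0]], rot=[[0,0,0],[0,0,0],[0,0,0],[0,0,0],[0,0,0],[0,0,0],[0,0,0],[0,0,0],[0,0,0],[0,0,0]])

```text
t: 19.03
eef_pos: [0.6124, 0.2524, 0.1589]
tool_rot: [[-0.075, 0.997, -0.002], [0.997, 0.075, -0.001], [-0.0, -0.002, -1.0]]
force: [0.8, 0.5, -1.8]
gripper_width: 0.642
finger_force: 64.9
```

play_rows(hand=[0,0,0,0,0,0,0,0,0,0], xyz=[[1,0,0],[1,0,0],[1,0,0],[0,0,0],[0,0,1],[0,0,1],[0,0,1],[0,0,1],[0,0,0],[0,0,0]], rot=[[0,0,0],[0,0,0],[0,0,0],[0,0,0.8],[0,0,0],[0,0,0],[0,0,0],[0,0,0],[0,0,0],[0,0,0]])

```text
t: 19.87
eef_pos: [0.6073, 0.3106, 0.0784]
tool_rot: [[0.02, 1.0, -0.004], [1.0, -0.02, -0.002], [-0.002, -0.004, -1.0]]
force: [0.3, 0.3, -1.4]
gripper_width: 0.645
finger_force: 64.8
```

```bash
sed -i 's/O=np.array(\[.5928/O=np.array([.5915/' h.py; python3 -c "
from h import *
s=sensors.read_state();print(s['eef_pos'],s['force'],s['gripper_width'],rel(tray(0,.075,.034),-.02))"; python3 look.py w9;python3 body.py pics/w9.npz
```

```text
[0.60726948 0.3105792  0.0784088 ] [ 0.2791087  0.2721621 -1.364955 ] 0.6445193989519595 [array([0.02, 0.24, 2.22]), np.float64(-0.0)]
[0.6073 0.3106 0.0784]
[318. 302.] z 0.0899 ctr [0.6085 0.3104 0.0899] sides [0.035  0.0442] xang -1.08
```

View pics/w9.png

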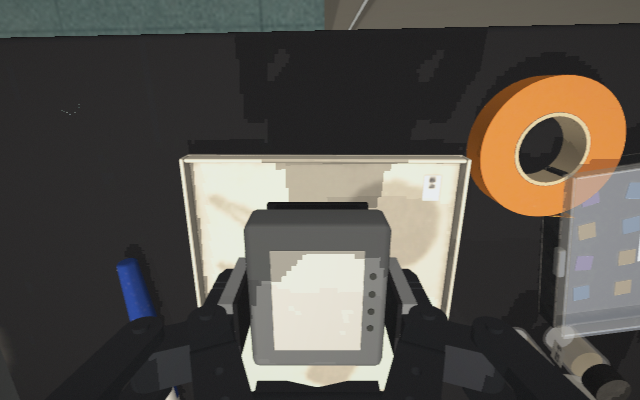

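The pack is held over the tray's far end, whose lip is at row 160. I'll lower it and let it go.

play_rows(hand=[0,0,0,0,0,0,0,0,1,1], xyz=[[0,0.2,0.6],[0,0,0.6],[0,0,0.5],[0,0,0.3],[0,0,0.1],[0,0,0.1],[0,0,0],[0,0,0],[0,0,0],[0,0,0]], rot=[[0,0,0],[0,0,0],[0,0,0],[0,0,0],[0,0,0],[0,0,0],[0,0,0],[0,0,0],[0,0,0],[0,0,0]])

```text
t: 20.75
eef_pos: [0.6133, 0.3108, 0.037]
tool_rot: [[0.021, 1.0, 0.001], [1.0, -0.021, 0.001], [0.001, 0.001, -1.0]]
force: [0.0, -0.5, 0.2]
gripper_width: 0.899
finger_force: 0.0
```

play_rows(hand=[1,1,1,1,1,1,1,1,1,1], xyz=[[0,0,0],[0,0,0],[0,0,0],[0,0,-0.4],[0,0,-1],[0,0,-1],[0,0,-1],[0,0,-1],[0,0,-1],[0,0,0]], rot=[[0,0,0],[0,0,0],[0,0,0],[0,0,0],[0,0,0],[0,0,0],[0,0,0],[0,0,0],[0,0,0],[0,0,0]])

```text
t: 21.58
eef_pos: [0.6151, 0.3117, 0.1495]
tool_rot: [[0.021, 1.0, 0.006], [1.0, -0.021, 0.003], [0.003, 0.006, -1.0]]
force: [1.8, 0.8, 0.7]
gripper_width: 1.003
finger_force: 0.0
```

```bash
python3 -c "
from h import *
print(rel(dock(0,.03,.14),TH))"; python3 look.py w10;python3 body.py pics/w10.npz
```

```text
[array([-18.99,  -0.9 ,   0.41]), np.float64(-0.81)]
[0.6151 0.3117 0.1495]
[313. 207.] z 0.0464 ctr [0.6142 0.311  0.0464] sides [0.0351 0.0451] xang -1.29
[314. 204.] z 0.0461 ctr [0.6146 0.3124 0.0461] [0.0543 0.066 ] xang -1.27
```

play_rows(hand=[1,1,1,1,1,1,1,1,1,1], xyz=[[-0.9,0,0],[-1,0,0],[-1,0,0],[-1,0,0],[-1,0,0],[-1,0,0],[-1,0,0],[-1,0,0],[-1,0,0],[-1,-0.2,0]], rot=[[0,0,0],[0,0,0],[0,0,0],[0,0,0],[0,0,0],[0,0,0],[0,0,0],[0,0,0],[0,0,0],[0,0,0]])

```text
t: 22.47
eef_pos: [0.604, 0.1108, 0.1431]
tool_rot: [[0.021, 1.0, -0.002], [1.0, -0.021, -0.001], [-0.001, -0.002, -1.0]]
force: [-0.7, -0.2, -0.1]
gripper_width: 1.002
finger_force: 0.0
```

play_rows(hand=[1,1,1,1,1,1,1,1,1,1], xyz=[[-1,-0.2,0],[-1,-0.2,0],[-1,-0.2,0],[-1,-0.1,0],[-1,0,0],[-1,0,0],[-1,0,0],[-1,0,0],[-1,0,0],[0,0,0]], rot=[[0,0,0],[0,0,0],[0,0,0],[0,0,0],[0,0,0],[0,0,0],[0,0,0],[0,0,0],[0,0,0],[0,0,-0.81]])

```text
t: 23.3
eef_pos: [0.5856, -0.0705, 0.1431]
tool_rot: [[-0.073, 0.997, -0.002], [0.997, 0.073, -0.001], [-0.001, -0.002, -1.0]]
force: [0.7, 0.6, 0.1]
gripper_width: 0.997
finger_force: 0.0
```

play_rows(hand=[1,1,1,1,1,1,1,1,1,1], xyz=[[0,0,0.8],[0,0,0.8],[0,0,0],[0,0,0],[0,0,0],[0,0,0],[0,0,0],[0,0,0],[0,0,0],[0,0,0]], rot=[[0,0,0],[0,0,0],[0,0,0],[0,0,0],[0,0,0],[0,0,0],[0,0,0],[0,0,0],[0,0,0],[0,0,0]])

```text
t: 24.13
eef_pos: [0.5872, -0.0669, 0.1126]
tool_rot: [[-0.077, 0.997, 0.0], [0.997, 0.077, -0.0], [-0.0, 0.0, -1.0]]
force: [0.6, 0.1, 0.4]
gripper_width: 0.995
finger_force: 0.0
```

```bash
python3 -c "
from h import *
print(rel(dock(0,.03,.055),TH))"; python3 look.py w11
```

```text
[array([-0.04,  0.1 ,  2.88]), np.float64(0.0)]
[ 0.5872 -0.0669  0.1126]
[321. 244.] z 0.0694 ctr [ 0.5905 -0.0677  0.0694] sides [0.0357 0.0451] xang 4.37
```

play_rows(newtons=60, hand=[1,1,1,1,1,1,0,0,0,0], xyz=[[0,0.1,0.7],[0,0,0.8],[0,0,0.8],[0,0,0.5],[0,0,0],[0,0,0],[0,0,0],[0,0,0],[0,0,0],[0,0,0]], rot=[[0,0,0],[0,0,0],[0,0,0],[0,0,0],[0,0,0],[0,0,0],[0,0,0],[0,0,0],[0,0,0],[0,0,0]])

```text
t: 25.02
eef_pos: [0.5896, -0.0669, 0.0571]
tool_rot: [[-0.076, 0.997, 0.002], [0.997, 0.076, -0.0], [-0.0, 0.001, -1.0]]
force: [-0.8, 0.2, 2.3]
gripper_width: 0.641
finger_force: 67.2
```

play_rows(hand=[0,0,0,0,0,0,0,0,0,0], xyz=[[0,0,0],[0,0,0],[0,0,0],[0,0,-0.3],[0,0,-0.6],[0,0,-1],[0,0,-1],[0,0,-1],[0,0,-1],[0,0,-0.3]], rot=[[0,0,0],[0,0,0],[0,0,0],[0,0,0],[0,0,0],[0,0,0],[0,0,0],[0,0,0],[0,0,0],[0,0,0]])

```text
t: 25.85
eef_pos: [0.5903, -0.067, 0.1639]
tool_rot: [[-0.077, 0.997, 0.004], [0.997, 0.077, -0.0], [-0.001, 0.004, -1.0]]
force: [0.5, 0.2, -1.9]
gripper_width: 0.641
finger_force: 66.9
```

```bash
python3 -c "
from h import *
s=sensors.read_state();print(s['eef_pos'],s['force'],s['gripper_width'],rel(tray(0,0,.16),-.02))"; python3 look.py w12; python3 top.py
```

```text
[ 0.59026527 -0.06695929  0.16387201] [ 0.47864149  0.22826398 -1.88225948] 0.6412805422379851 [array([15.02,  2.17,  0.19]), np.float64(0.81)]
[ 0.5903 -0.067   0.1639]
[318. 303.] z 0.1756 ctr [ 0.5915 -0.0677  0.1756] sides [0.0349 0.0456] xang 4.26
[124. 131.] z 0.0433 ctr [ 0.4516 -0.0275  0.0433] sides [0.036  0.0508] xang 1.6
[355. 258.] 187.5 z 0.0427 [ 0.451  -0.019   0.0427] [0.0293 0.0359] 83.1
[309. 261.] 304.0 z 0.0428 [0.4455 0.0832 0.0428] [0.0358 0.0448] -59.3
[432. 250.] 322.0 z 0.0426 [ 0.4639 -0.1871  0.0426] [0.0368 0.0454] 24.3
[259. 242.] 169.0 z 0.0149 [0.4898 0.1972 0.0149] [0.0128 0.0874] 4.7
[343. 205.] 106.5 z 0.0344 [0.5676 0.004  0.0344] [0.0457 0.0821] 5.4
[223. 197.] 133.0 z 0.0034 [0.5949 0.2809 0.0034] [0.0162 0.07  ] 57.9
```

play_rows(hand=[0,0,0,0,0,0,0,0,0,0], xyz=[[0.5,0,0],[1,0.2,0],[1,0.2,0],[1,0.2,0],[1,0.2,0],[1,0.2,0],[1,0.2,0],[1,0.2,0],[1,0.2,0],[1,0.2,0]], rot=[[0,0,0],[0,0,0],[0,0,0],[0,0,0],[0,0,0],[0,0,0],[0,0,0],[0,0,0],[0,0,0],[0,0,0]])

```text
t: 26.78
eef_pos: [0.609, 0.1269, 0.1583]
tool_rot: [[-0.077, 0.997, -0.003], [0.997, 0.077, -0.0], [-0.0, -0.003, -1.0]]
force: [1.1, -1.1, -1.3]
gripper_width: 0.643
finger_force: 66.9
```

play_rows(hand=[0,0,0,0,0,0,0,0,0,0], xyz=[[1,0.2,0],[1,0.2,0],[1,0,0],[1,0,0],[1,0,0],[0.5,0,0],[0,0,1],[0,0,1],[0,0,1],[0,0,1]], rot=[[0,0,0],[0,0,0],[0,0,0],[0,0,0],[0,0,0],[0,0,0.81],[0,0,0],[0,0,0],[0,0,0],[0,0,0]])

```text
t: 27.62
eef_pos: [0.6082, 0.2361, 0.0776]
tool_rot: [[0.02, 1.0, -0.003], [1.0, -0.02, -0.001], [-0.001, -0.003, -1.0]]
force: [-1.1, 0.3, -2.4]
gripper_width: 0.644
finger_force: 67.0
```

play_rows(hand=[0,0,0,0,0,0,0,0,0,0], xyz=[[0,0,0.6],[0,0,0.5],[0,0,0.4],[0,0,0.3],[0,0,0.2],[0,0,0],[0,0,0],[0,0,0],[0,0,0],[0,0,0]], rot=[[0,0,0],[0,0,0],[0,0,0],[0,0,0],[0,0,0],[0,0,0],[0,0,0],[0,0,0],[0,0,0],[0,0,0]])

```text
t: 28.45
eef_pos: [0.6103, 0.2358, 0.0409]
tool_rot: [[0.021, 1.0, 0.001], [1.0, -0.021, 0.0], [0.0, 0.001, -1.0]]
force: [1.4, -0.6, -2.0]
gripper_width: 0.644
finger_force: 66.9
```

```bash
python3 -c "
from h import *
s=sensors.read_state();print(rel(tray(0,0,.0345),-.02))"; python3 look.py w13
```

```text
[array([0.  , 0.01, 0.32]), np.float64(-0.01)]
[0.6103 0.2358 0.0409]
[318. 304.] z 0.0526 ctr [0.6115 0.2346 0.0526] sides [0.0343 0.0447] xang -1.23
```

play_rows(hand=[0,0,0,0,0,1,1,1,1,1], xyz=[[0,0,0.1],[0,0,0.1],[0,0,0.1],[0,0,0],[0,0,0],[0,0,0],[0,0,0],[0,0,0],[0,0,0],[0,0,-0.4]], rot=[[0,0,0],[0,0,0],[0,0,0],[0,0,0],[0,0,0],[0,0,0],[0,0,0],[0,0,0],[0,0,0],[0,0,0]])

```text
t: 29.33
eef_pos: [0.6089, 0.2352, 0.041]
tool_rot: [[0.021, 1.0, -0.002], [1.0, -0.021, -0.001], [-0.001, -0.002, -1.0]]
force: [-0.1, 0.8, -0.2]
gripper_width: 1.0
finger_force: 0.0
```

play_rows(hand=[1,1,1,1,1,1,1,1,1,1], xyz=[[0,0,-1],[0,0,-1],[0,0,-1],[0,0,-1],[0,0,-1],[0,0,-0.4],[0,0,0],[0,0,0],[0,0,0],[0,0,0]], rot=[[0,0,0],[0,0,0],[0,0,0],[0,0,0],[0,0,0],[0,0,0],[0,0,0],[0,0,0],[0,0,0],[0,0,0]])

```text
t: 30.17
eef_pos: [0.6091, 0.2354, 0.1488]
tool_rot: [[0.021, 1.0, -0.002], [1.0, -0.021, -0.001], [-0.001, -0.002, -1.0]]
force: [0.4, 0.3, -0.4]
gripper_width: 1.0
finger_force: 0.0
```

```bash
python3 -c "
from h import *
s=sensors.read_state();print(s['eef_pos'],rel(dock(0,.104,.055),TH))"; python3 look.py w14
```

```text
[0.60910349 0.23536078 0.14879229] [array([-11.48,  -1.03,   4.7 ]), np.float64(-0.81)]
[0.6091 0.2354 0.1488]
[318. 206.] z 0.0464 ctr [0.611  0.2348 0.0464] sides [0.0349 0.0458] xang -1.16
[322.  97.] z 0.0463 ctr [0.6143 0.3089 0.0463] sides [0.0353 0.0417] xang -1.2
```

play_rows(hand=[1,1,1,1,1,1,1,1,1,1], xyz=[[-0.5,0,0],[-1,-0.1,0],[-1,-0.1,0],[-1,-0.1,0],[-1,-0.1,0],[-1,-0.1,0],[-1,-0.1,0],[-1,-0.1,0],[-1,-0.1,0],[-1,-0.1,0]], rot=[[0,0,0],[0,0,0],[0,0,0],[0,0,0],[0,0,0],[0,0,0],[0,0,0],[0,0,0],[0,0,0],[0,0,0]])

```text
t: 31.05
eef_pos: [0.5874, 0.0444, 0.1498]
tool_rot: [[0.021, 1.0, -0.001], [1.0, -0.021, -0.0], [-0.0, -0.001, -1.0]]
force: [0.2, 0.2, -0.3]
gripper_width: 0.999
finger_force: 0.0
```

play_rows(hand=[1,1,1,1,1,1,1,1,1,1], xyz=[[-1,-0.1,0],[-1,0,0],[0,0,0],[0,0,0.8],[0,0,0.8],[0,0,0],[0,0,0],[0,0,0],[0,0,0],[0,0,0]], rot=[[0,0,0],[0,0,0],[0,0,-0.81],[0,0,0],[0,0,0],[0,0,0],[0,0,0],[0,0,0],[0,0,0],[0,0,0]])

```text
t: 31.88
eef_pos: [0.5857, 0.0062, 0.1191]
tool_rot: [[-0.077, 0.997, 0.001], [0.997, 0.077, -0.0], [-0.0, 0.001, -1.0]]
force: [-0.7, 0.5, 0.3]
gripper_width: 0.999
finger_force: 0.0
```

```bash
python3 -c "
from h import *
s=sensors.read_state();print(s['eef_pos'],rel(dock(0,.104,.055),TH))"; python3 look.py w15
```

```text
[0.58570841 0.00615667 0.11911595] [array([ 0.01, -0.11,  3.21]), np.float64(0.0)]
[0.5857 0.0062 0.1191]
[107. 253.] z 0.0434 ctr [ 0.4516 -0.0276  0.0434] sides [0.0357 0.0506] xang 1.32
[314. 237.] z 0.0694 ctr [0.5849 0.006  0.0694] sides [0.0352 0.0456] xang 4.36
[76. 74.] z 0.0433 ctr [0.447  0.0824 0.0433] sides [0.036  0.0452] xang -59.17
```

play_rows(newtons=60, hand=[1,1,1,1,1,1,0,0,0,0], xyz=[[0,-0.1,0.8],[0,0,0.9],[0,0,0.9],[0,0,0.5],[0,0,0],[0,0,0],[0,0,0],[0,0,0],[0,0,0],[0,0,0]], rot=[[0,0,0],[0,0,0],[0,0,0],[0,0,0],[0,0,0],[0,0,0],[0,0,0],[0,0,0],[0,0,0],[0,0,0]])

```text
t: 32.77
eef_pos: [0.5839, 0.006, 0.0572]
tool_rot: [[-0.077, 0.997, 0.002], [0.997, 0.077, 0.0], [-0.0, 0.002, -1.0]]
force: [-0.5, 0.5, 3.2]
gripper_width: 0.643
finger_force: 67.3
```

play_rows(hand=[0,0,0,0,0,0,0,0,0,0], xyz=[[0,0,0],[0,0,0],[0,0,-0.3],[0,0,-0.6],[0,0,-1],[0,0,-1],[0,0,-1],[0,0,-1],[0,0,-0.3],[0,0,0]], rot=[[0,0,0],[0,0,0],[0,0,0],[0,0,0],[0,0,0],[0,0,0],[0,0,0],[0,0,0],[0,0,0],[0,0,0]])

```text
t: 33.6
eef_pos: [0.5841, 0.006, 0.1624]
tool_rot: [[-0.077, 0.997, 0.003], [0.997, 0.077, 0.0], [-0.0, 0.003, -1.0]]
force: [-0.1, 0.1, -2.4]
gripper_width: 0.64
finger_force: 67.0
```

```bash
python3 -c "
from h import *
s=sensors.read_state();print(s['eef_pos'],s['force'],s['gripper_width'],rel(tray(0,-.075,.16),-.02))"; python3 look.py w16
```

```text
[0.5841285  0.00598988 0.16240429] [-0.07138223  0.13876535 -2.37562801] 0.6399812679205199 [array([7.62, 1.83, 0.12]), np.float64(0.81)]
[0.5841 0.006  0.1624]
[318. 302.] z 0.174 ctr [0.5854 0.0054 0.174 ] sides [0.035  0.0442] xang 4.27
[140. 227.] z 0.0434 ctr [ 0.4516 -0.0277  0.0434] sides [0.036  0.0495] xang -0.39
[289. 173.] z 0.0349 ctr [0.5631 0.022  0.0349] sides [0.0339 0.0436] xang 4.34
[120.  76.] z 0.0433 ctr [0.4472 0.0826 0.0433] sides [0.0356 0.0457] xang -59.25
```

play_rows(hand=[0,0,0,0,0,0,0,0,0,0], xyz=[[0.6,0.1,0],[1,0.2,0],[1,0.2,0],[1,0.3,0],[1,0.3,0],[1,0.3,0],[1,0.3,0],[1,0.1,0],[0,0,0],[0,0,0]], rot=[[0,0,0],[0,0,0],[0,0,0],[0,0,0],[0,0,0],[0,0,0],[0,0,0],[0,0,0],[0,0,0.81],[0,0,0]])

```text
t: 34.48
eef_pos: [0.6063, 0.1619, 0.1584]
tool_rot: [[0.023, 1.0, -0.003], [1.0, -0.023, -0.001], [-0.001, -0.003, -1.0]]
force: [-1.0, -0.2, -2.3]
gripper_width: 0.643
finger_force: 67.0
```

play_rows(hand=[0,0,0,0,0,0,0,0,0,0], xyz=[[0,0,0.8],[0,0,1],[0,0,1],[0,0,1],[0,0,1],[0,0,0.6],[0,0,0.4],[0,0,0.2],[0,0,0],[0,0,0]], rot=[[0,0,0],[0,0,0],[0,0,0],[0,0,0],[0,0,0],[0,0,0],[0,0,0],[0,0,0],[0,0,0],[0,0,0]])

```text
t: 35.32
eef_pos: [0.6079, 0.1603, 0.0408]
tool_rot: [[0.02, 1.0, 0.001], [1.0, -0.02, 0.0], [0.0, 0.001, -1.0]]
force: [0.1, 0.4, -1.0]
gripper_width: 0.641
finger_force: 66.9
```

```bash
python3 -c "
from h import *
s=sensors.read_state();print(s['gripper_width'],rel(tray(0,-.075,.0345),-.02))"; python3 look.py w17
```

```text
0.6407254549050947 [array([0.02, 0.05, 0.31]), np.float64(-0.0)]
[0.6079 0.1603 0.0408]
[317. 302.] z 0.0524 ctr [0.6091 0.1602 0.0524] sides [0.0342 0.045 ] xang -1.2
```

play_rows(hand=[0,0,0,0,0,1,1,1,1,1], xyz=[[0,0,0.1],[0,0,0.1],[0,0,0.1],[0,0,0],[0,0,0],[0,0,0],[0,0,0],[0,0,0],[0,0,0],[0,0,-0.4]], rot=[[0,0,0],[0,0,0],[0,0,0],[0,0,0],[0,0,0],[0,0,0],[0,0,0],[0,0,0],[0,0,0],[0,0,0]])

```text
t: 36.2
eef_pos: [0.6064, 0.16, 0.0411]
tool_rot: [[0.021, 1.0, -0.002], [1.0, -0.021, -0.001], [-0.001, -0.002, -1.0]]
force: [-0.2, 0.3, -0.2]
gripper_width: 1.002
finger_force: 0.0
```

play_rows(hand=[1,1,1,1,1,1,1,1,1,1], xyz=[[0,0,-1],[0,0,-1],[0,0,-1],[0,0,-1],[0,0,-1],[0,0,-1],[0,0,0],[0,0,0],[0,0,0],[0,0,0]], rot=[[0,0,0],[0,0,0],[0,0,0],[0,0,0],[0,0,0],[0,0,0],[0,0,0],[0,0,0],[0,0,0],[0,0,0]])

```text
t: 37.03
eef_pos: [0.6067, 0.1601, 0.1612]
tool_rot: [[0.021, 1.0, -0.002], [1.0, -0.021, -0.0], [-0.001, -0.002, -1.0]]
force: [-0.2, 0.2, 0.4]
gripper_width: 0.999
finger_force: 0.0
```

```bash
python3 look.py w18; python3 top.py t2; python3 -c "
from h import *
print(sensors.read_state()['eef_pos'],rel([.4505,-.0275,.16],np.radians(-6)))"
```

```text
[0.6067 0.1601 0.1612]
[124. 292.] z 0.0434 ctr [0.4469 0.0825 0.0434] sides [0.0357 0.0504] xang -69.76
[318. 200.] z 0.0463 ctr [0.6086 0.1602 0.0463] sides [0.0352 0.0453] xang -1.17
[320.  95.] z 0.0463 ctr [0.6111 0.2345 0.0463] sides [0.0351 0.045 ] xang -1.2
[359. 258.] 307.5 z 0.0427 [ 0.4498 -0.0271  0.0427] [0.0357 0.0458] -7.9
[310. 261.] 207.0 z 0.0427 [0.4467 0.0811 0.0427] [0.031  0.0448] -59.3
[432. 250.] 321.5 z 0.0427 [ 0.4639 -0.1871  0.0427] [0.0368 0.0454] 24.3
[0.60681511 0.16011116 0.1611449 ] [array([-9.54, -7.62,  0.08]), np.float64(0.7)]
```

View pics/t2.png

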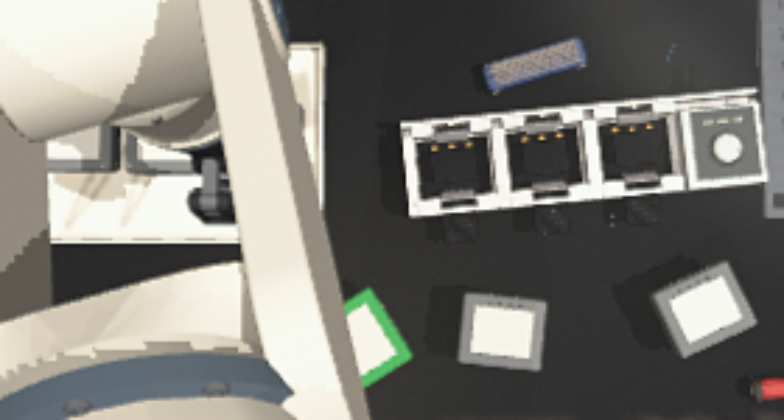

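The bays are empty at crop (455,170), (547,160) and (637,150), and the flat packs have not moved, at (503,330) and (703,308). I'll go over the first flat pack.

play_rows(hand=[1,1,1,1,1,1,1,1,1,1], xyz=[[-0.9,-0.7,0],[-1,-0.8,0],[-1,-0.8,0],[-1,-0.8,0],[-1,-0.8,0],[-1,-0.8,0],[-1,-0.8,0],[-1,-0.8,0],[-1,-0.8,0],[-0.6,-0.5,0]], rot=[[0,0,0],[0,0,0],[0,0,0],[0,0,0],[0,0,0],[0,0,0],[0,0,0],[0,0,0],[0,0,0],[0,0,0]])

```text
t: 37.97
eef_pos: [0.4494, -0.0278, 0.1615]
tool_rot: [[0.021, 1.0, -0.002], [1.0, -0.021, -0.0], [-0.0, -0.002, -1.0]]
force: [-0.1, 0.1, -1.0]
gripper_width: 0.999
finger_force: 0.0
```

play_rows(hand=[1,1,1,1,1,1,1,1,1,1], xyz=[[0,0,0],[0,0,0],[0,0,1],[0,0,1],[0,0,0],[0,0,0],[0,0,0],[0,0,0],[0,0,0],[0,0,0]], rot=[[0,0,0.5],[0,0,0.48],[0,0,0],[0,0,0],[0,0,0],[0,0,0],[0,0,0],[0,0,0],[0,0,0],[0,0,0]])

```text
t: 38.8
eef_pos: [0.4521, -0.0265, 0.123]
tool_rot: [[0.138, 0.99, 0.001], [0.99, -0.138, -0.0], [0.0, 0.001, -1.0]]
force: [-0.0, 0.5, 0.8]
gripper_width: 0.999
finger_force: 0.0
```

```bash
python3 look.py w19;python3 body.py pics/w19.npz; python3 -c "
from h import *
print(sensors.read_state()['eef_pos'],rel([.4505,-.0275,.0265],np.radians(-7.9)))"
```

```text
[ 0.4521 -0.0265  0.123 ]
[315. 220.] z 0.0434 ctr [ 0.4516 -0.0276  0.0434] sides [0.035  0.0451] xang -7.95
[316. 216.] z 0.0431 ctr [ 0.4521 -0.0265  0.0431] [0.0535 0.0657] xang -7.95
[281.  35.] z 0.043 ctr [0.448  0.0818 0.043 ] [0.054  0.0626] xang -54.4
[ 0.45195054 -0.0265357   0.12284861] [array([-0.06, -0.07,  4.82]), np.float64(-0.0)]
```

play_rows(newtons=60, hand=[1,1,1,1,1,1,1,0,0,0], xyz=[[-0.07,-0.08,0.9],[0,0,1],[0,0,1],[0,0,1],[0,0,0.6],[0,0,0.1],[0,0,0],[0,0,0],[0,0,0],[0,0,0]], rot=[[0,0,0],[0,0,0],[0,0,0],[0,0,0],[0,0,0],[0,0,0],[0,0,0],[0,0,0],[0,0,0],[0,0,0]])

```text
t: 39.68
eef_pos: [0.4506, -0.0278, 0.0315]
tool_rot: [[0.138, 0.99, 0.002], [0.99, -0.138, -0.0], [0.0, 0.002, -1.0]]
force: [-1.4, 0.1, 13.4]
gripper_width: 0.641
finger_force: 60.1
```

play_rows(hand=[0,0,0,0,0,0,0,0,0,0], xyz=[[0,0,0],[0,0,0],[0,0,-0.3],[0,0,-0.6],[0,0,-1],[0,0,-1],[0,0,-1],[0,0,-0.8],[0,0,0],[0,0,0]], rot=[[0,0,0],[0,0,0],[0,0,0],[0,0,0],[0,0,0],[0,0,0],[0,0,0],[0,0,0],[0,0,0],[0,0,0]])

```text
t: 40.52
eef_pos: [0.4504, -0.0278, 0.1253]
tool_rot: [[0.138, 0.99, 0.003], [0.99, -0.138, -0.0], [0.0, 0.003, -1.0]]
force: [0.1, 0.4, -1.3]
gripper_width: 0.641
finger_force: 64.2
```

```bash
python3 look.py w20; python3 -c "
from h import *
s=sensors.read_state();print(s['gripper_width'],s['force'],rel(dock(0,.104,.12),TH))"
```

```text
[ 0.4504 -0.0278  0.1253]
[318. 301.] z 0.1371 ctr [ 0.4516 -0.0275  0.1371] sides [0.0348 0.0454] xang -8.02
0.6413082388260757 [ 0.11251492  0.42560441 -1.96485921] [array([2.6 , 6.4 , 0.23]), np.float64(-1.79)]
```

play_rows(hand=[0,0,0,0,0,0,0,0,0,0], xyz=[[0.2,0.6,0],[0.4,1,0],[0.4,1,0],[0.4,1,0],[0.4,1,0],[0.4,1,0],[0.4,0.8,0],[0,0,0],[0,0,0],[0,0,0]], rot=[[0,0,0],[0,0,0],[0,0,0],[0,0,0],[0,0,0],[0,0,0],[0,0,0],[0,0,-0.9],[0,0,-0.89],[0,0,0]])

```text
t: 41.4
eef_pos: [0.584, 0.0065, 0.1225]
tool_rot: [[-0.082, 0.997, -0.002], [0.997, 0.082, 0.0], [0.0, -0.002, -1.0]]
force: [-1.0, -1.2, -2.0]
gripper_width: 0.643
finger_force: 64.1
```

play_rows(hand=[0,0,0,0,0,0,0,0,0,0], xyz=[[0,0,0.5],[0,0,0.5],[0,0,0.5],[0,0,0],[0,0,0],[0,0,0],[0,0,0],[0,0,0],[0,0,0],[0,0,0]], rot=[[0,0,0],[0,0,0],[0,0,0],[0,0,0],[0,0,0],[0,0,0],[0,0,0],[0,0,0],[0,0,0],[0,0,0]])

```text
t: 42.23
eef_pos: [0.5839, 0.0062, 0.0946]
tool_rot: [[-0.076, 0.997, 0.001], [0.997, 0.076, 0.0], [-0.0, 0.001, -1.0]]
force: [-0.2, -0.0, -2.0]
gripper_width: 0.641
finger_force: 64.1
```

```bash
python3 look.py w21; python3 -c "
from h import *
s=sensors.read_state();print(s['gripper_width'],s['force'],rel(dock(0,.104,.06),TH),dock(0,.104,0))"
```

```text
[0.5839 0.0062 0.0946]
[318. 302.] z 0.1064 ctr [0.5852 0.0059 0.1064] sides [0.0349 0.0445] xang 4.35
[47. 73.] z 0.0433 ctr [0.4474 0.0826 0.0433] sides [0.0356 0.0449] xang -60.12
0.6392776368682717 [ 0.46120626 -0.42131647 -2.27081981] [array([-0.  , -0.02,  1.73]), np.float64(0.0)] [0.58357552 0.00609765 0.        ]
```

View pics/w21.png

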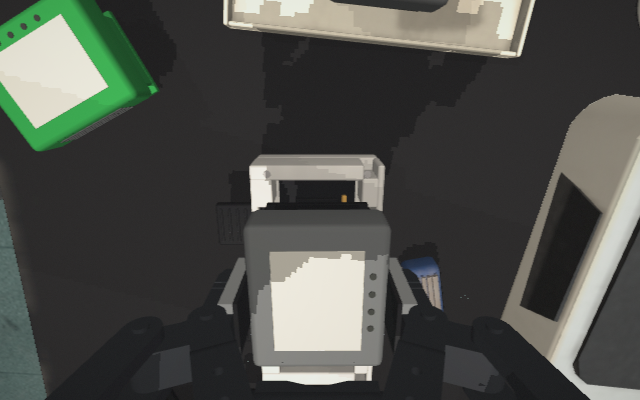

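The pack is lined up over bay 1, whose opening shows at (315,190). I'll lower it in.

play_rows(hand=[0,0,0,0,0,0,0,0,0,0], xyz=[[0,-0.02,0.4],[0,0,0.4],[0,0,0.4],[0,0,0.3],[0,0,0.2],[0,0,0.1],[0,0,0.1],[0,0,0],[0,0,0],[0,0,0]], rot=[[0,0,0],[0,0,0],[0,0,0],[0,0,0],[0,0,0],[0,0,0],[0,0,0],[0,0,0],[0,0,0],[0,0,0]])

```text
t: 43.12
eef_pos: [0.5835, 0.0061, 0.0566]
tool_rot: [[-0.077, 0.997, 0.0], [0.997, 0.077, 0.0], [-0.0, 0.0, -1.0]]
force: [-0.9, -0.3, 1.2]
gripper_width: 0.64
finger_force: 64.6
```

play_rows(hand=[1,1,1,1,1,1,0,0,0,0], xyz=[[0,0,0],[0,0,0],[0,0,0],[0,0,-0.7],[0,0,-1],[0,0,-1],[0,0,0],[0,0,0],[0,0,0],[0,0,0]], rot=[[0,0,0],[0,0,0],[0,0,0],[0,0,0],[0,0,0],[0,0,0],[0,0,0],[0,0,0],[0,0,0],[0,0,0]])

```text
t: 43.95
eef_pos: [0.5827, 0.0061, 0.1093]
tool_rot: [[-0.077, 0.997, -0.002], [0.997, 0.077, -0.0], [0.0, -0.002, -1.0]]
force: [-0.3, 0.8, -0.0]
gripper_width: 0.452
finger_force: 0.0
```

```bash
python3 look.py w22;python3 body.py pics/w22.npz; python3 -c "
from h import *
s=sensors.read_state();print(s['gripper_width'],s['force'],rel(dock(0,.104,.082),TH))"
```

```text
[0.5827 0.0061 0.1093]
[320. 244.] z 0.0694 ctr [0.5852 0.0063 0.0694] sides [0.035  0.0455] xang 4.4
[70. 74.] z 0.0433 ctr [0.447  0.0824 0.0433] sides [0.0357 0.0452] xang -59.16
[574. 227.] z 0.0447 ctr [0.7369 0.008  0.0447] [0.0177 0.1678] xang -16.57
[602. 276.] z 0.0546 ctr [ 0.7583 -0.0146  0.0546] [0.0409 0.139 ] xang 4.4
[320. 240.] z 0.0691 ctr [0.5848 0.0078 0.0691] [0.0541 0.0659] xang 4.4
0.3608079761500664 [ 0.29775017  0.0301469  -0.31997076] [array([-0.01,  0.05,  1.36]), np.float64(0.0)]
```

play_rows(hand=[0,0,0,0,0,0,0,0,0,0], xyz=[[0,0.05,0],[0,0,0.5],[0,0,0.5],[0,0,0.3],[0,0,0.1],[0,0,0.1],[0,0,0.1],[0,0,0.1],[0,0,0.1],[0,0,0.1]], rot=[[0,0,0],[0,0,0],[0,0,0],[0,0,0],[0,0,0],[0,0,0],[0,0,0],[0,0,0],[0,0,0],[0,0,0]])

```text
t: 44.83
eef_pos: [0.5842, 0.0062, 0.0724]
tool_rot: [[-0.077, 0.997, -0.0], [0.997, 0.077, 0.0], [0.0, -0.0, -1.0]]
force: [-3.6, 0.3, 5.2]
gripper_width: 0.001
finger_force: 2.4
```

play_rows(hand=[0,0,0,0,0,0,0,0,0,0], xyz=[[0,0,0.05],[0,0,0.05],[0,0,0],[0,0,0],[0,0,0],[0,0,0],[0,0,0],[0,0,0],[0,0,0],[0,0,0]], rot=[[0,0,0],[0,0,0],[0,0,0],[0,0,0],[0,0,0],[0,0,0],[0,0,0],[0,0,0],[0,0,0],[0,0,0]])

```text
t: 45.67
eef_pos: [0.5844, 0.0062, 0.0703]
tool_rot: [[-0.076, 0.997, 0.0], [0.997, 0.076, -0.0], [-0.0, 0.0, -1.0]]
force: [-1.7, 0.6, 3.7]
gripper_width: -0.003
finger_force: 1.7
```

play_rows(hand=[0,0,0,0,0,0,0,0,0,0], xyz=[[0,0,0.05],[0,0,0.05],[0,0,0.03],[0,0,0],[0,0,0],[0,0,0],[0,0,0],[0,0,0],[0,0,0],[0,0,0]], rot=[[0,0,0],[0,0,0],[0,0,0],[0,0,0],[0,0,0],[0,0,0],[0,0,0],[0,0,0],[0,0,0],[0,0,0]])

```text
t: 46.5
eef_pos: [0.5844, 0.0062, 0.069]
tool_rot: [[-0.076, 0.997, 0.0], [0.997, 0.076, 0.0], [-0.0, 0.0, -1.0]]
force: [-6.6, -0.3, 19.2]
gripper_width: -0.002
finger_force: 9.9
```

Stopped at full depth with 19 N. I'll release and check.

play_rows(hand=[0,0,0,0,0,1,1,1,1,1], xyz=[[0,0,-0.3],[0,0,-0.8],[0,0,-1],[0,0,-1],[0,0,-1],[0,0,-0.5],[0,0,0],[0,0,0],[0,0,0],[0,0,0]], rot=[[0,0,0],[0,0,0],[0,0,0],[0,0,0],[0,0,0],[0,0,0],[0,0,0],[0,0,0],[0,0,0],[0,0,0]])

```text
t: 47.33
eef_pos: [0.5835, 0.0062, 0.1583]
tool_rot: [[-0.077, 0.997, -0.002], [0.997, 0.077, -0.0], [0.0, -0.002, -1.0]]
force: [-0.4, 0.5, -0.1]
gripper_width: 0.708
finger_force: 0.0
```

```bash
cat > lev.py <<'E'
from h import *
import sys
z=np.load(f"pics/{sys.argv[1]}.npz");W=cloud(dict(K=z["K"],pose=z["pose"]),z["d"]);c,s=np.cos(TH),np.sin(TH)
L=(W[...,:2]-dock(.0013,float(sys.argv[2]),0)[:2])@np.array([[c,-s],[s,c]])
for x in(-.02,0,.02): print([(round(float(np.median(W[(abs(L[...,0]-x)<.004)&(abs(L[...,1]-y)<.004)][:,2])),4)) for y in(-.025,0,.025)])
E
python3 look.py w23; python3 lev.py w23 .104; python3 top.py; python3 -c "
from h import *
print(rel([.464,-.187,.13],np.radians(24.3)))"
```

```text
[0.5835 0.0062 0.1583]
[319. 208.] z 0.0594 ctr [0.5858 0.0064 0.0594] sides [0.0351 0.0451] xang 4.41
[119.  76.] z 0.0433 ctr [0.4472 0.0826 0.0433] sides [0.0357 0.0456] xang -59.06
[0.059, 0.059, 0.059]
[0.0591, 0.0593, 0.0592]
[0.0591, 0.0592, 0.059]
[259. 242.] 172.5 z 0.0148 [0.4897 0.1979 0.0148] [0.0128 0.0888] 4.7
[375. 206.] 144.5 z 0.0342 [ 0.5639 -0.0676  0.0342] [0.0259 0.0929] 3.6
[256. 162.] 131.5 z 0.0036 [0.6751 0.2027 0.0036] [0.0213 0.0587] -0.7
[array([-9.17, -6.71,  1.44]), np.float64(-2.9)]
```

The pack is home and level (59 mm, as at the start). Now to the second flat pack.

play_rows(hand=[1,1,1,1,1,1,1,1,1,1], xyz=[[-0.5,-0.4,0],[-1,-0.7,0],[-1,-0.7,0],[-1,-0.7,0],[-1,-0.7,0],[-1,-0.7,0],[-1,-0.7,0],[-1,-0.7,0],[-1,-0.7,0],[-0.7,-0.7,0]], rot=[[0,0,0],[0,0,0],[0,0,0],[0,0,0],[0,0,0],[0,0,0],[0,0,0],[0,0,0],[0,0,0],[0,0,0]])

```text
t: 48.27
eef_pos: [0.4635, -0.1893, 0.1594]
tool_rot: [[-0.076, 0.997, -0.0], [0.997, 0.076, -0.0], [-0.0, -0.0, -1.0]]
force: [0.4, -1.4, -0.9]
gripper_width: 1.001
finger_force: 0.0
```

play_rows(hand=[1,1,1,1,1,1,1,1,1,1], xyz=[[0,0,0],[0,0,0],[0,0,0],[0,0,0.7],[0,0,0.7],[0,0,0],[0,0,0],[0,0,0],[0,0,0],[0,0,0]], rot=[[0,0,-1],[0,0,-1],[0,0,-0.9],[0,0,0],[0,0,0],[0,0,0],[0,0,0],[0,0,0],[0,0,0],[0,0,0]])

```text
t: 49.1
eef_pos: [0.4652, -0.1877, 0.1323]
tool_rot: [[-0.412, 0.911, 0.001], [0.911, 0.412, -0.0], [-0.001, 0.001, -1.0]]
force: [-0.9, -0.4, -0.1]
gripper_width: 0.997
finger_force: 0.0
```

```bash
python3 look.py w24;python3 body.py pics/w24.npz; python3 -c "
from h import *
print(rel([.464,-.187,.031],np.radians(24.3)))"
```

```text
[ 0.4652 -0.1877  0.1323]
[317. 212.] z 0.0434 ctr [ 0.4662 -0.1871  0.0434] sides [0.0356 0.0458] xang 23.19
[317. 208.] z 0.0431 ctr [ 0.4657 -0.1859  0.0431] [0.0545 0.0657] xang 23.12
[619.  28.] z 0.0583 ctr [ 0.5667 -0.022   0.0583] [0.0206 0.0284] xang 24.32
[array([ 0.06, -0.04,  5.06]), np.float64(0.0)]
```

play_rows(newtons=60, hand=[1,1,1,1,1,1,1,1,0,0], xyz=[[0,0,0.5],[0,0,1],[0,0,1],[0,0,1],[0,0,1],[0,0,0.5],[0,0,0],[0,0,0],[0,0,0],[0,0,0]], rot=[[0,0,0.17],[0,0,0],[0,0,0],[0,0,0],[0,0,0],[0,0,0],[0,0,0],[0,0,0],[0,0,0],[0,0,0]])

```text
t: 49.98
eef_pos: [0.4656, -0.1878, 0.0327]
tool_rot: [[-0.393, 0.919, 0.002], [0.919, 0.393, -0.001], [-0.001, 0.001, -1.0]]
force: [-0.5, -0.3, -1.1]
gripper_width: 0.745
finger_force: 0.0
```

play_rows(hand=[0,0,0,0,0,0,0,0,0,0], xyz=[[0,0,0],[0,0,0],[0,0,0],[0,0,-0.3],[0,0,-0.6],[0,0,-1],[0,0,-1],[0,0,-1],[0,0,-0.8],[0,0,0]], rot=[[0,0,0],[0,0,0],[0,0,0],[0,0,0],[0,0,0],[0,0,0],[0,0,0],[0,0,0],[0,0,0],[0,0,0]])

```text
t: 50.82
eef_pos: [0.4667, -0.1882, 0.1292]
tool_rot: [[-0.393, 0.919, 0.005], [0.919, 0.393, -0.002], [-0.004, 0.004, -1.0]]
force: [1.7, -0.2, -1.9]
gripper_width: 0.644
finger_force: 64.1
```

```bash
python3 look.py w25; python3 -c "
from h import *
s=sensors.read_state();print(s['gripper_width'],s['force'],rel(dock(0,.03,.12),TH),rel(dock(0,-.044,.12)))"
```

```text
[ 0.4667 -0.1882  0.1292]
0.6420460384515412 [-0.37769955 -0.46037779 -2.45122616] [array([3.11, 8.03, 0.39]), np.float64(2.73)] [array([-0.4 ,  6.84,  0.4 ])]
```

play_rows(hand=[0,0,0,0,0,0,0,0,0,0], xyz=[[0.2,0.5,0],[0.4,1,0],[0.4,1,0],[0.4,1,0],[0.4,1,0],[0.4,1,0],[0.4,1,0],[0.4,1,0],[0.1,0.5,0],[0,0,0]], rot=[[0,0,0],[0,0,0],[0,0,0],[0,0,0],[0,0,0],[0,0,0],[0,0,0],[0,0,0],[0,0,0],[0,0,0.9]])

```text
t: 51.7
eef_pos: [0.5889, -0.0657, 0.1243]
tool_rot: [[-0.295, 0.956, -0.0], [0.956, 0.295, 0.0], [0.001, -0.0, -1.0]]
force: [-0.6, -0.6, -2.1]
gripper_width: 0.641
finger_force: 64.0
```

play_rows(hand=[0,0,0,0,0,0,0,0,0,0], xyz=[[0,0,0],[0,0,0],[0,0,0],[0,0,0.5],[0,0,0.5],[0,0,0.5],[0,0,0],[0,0,0],[0,0,0],[0,0,0]], rot=[[0,0,0.9],[0,0,0.93],[0,0,0],[0,0,0],[0,0,0],[0,0,0],[0,0,0],[0,0,0],[0,0,0],[0,0,0]])

```text
t: 52.53
eef_pos: [0.5879, -0.0677, 0.096]
tool_rot: [[-0.077, 0.997, 0.001], [0.997, 0.077, -0.0], [-0.0, 0.001, -1.0]]
force: [-0.1, 0.4, -2.1]
gripper_width: 0.642
finger_force: 64.0
```

```bash
python3 look.py w26; python3 -c "
from h import *
s=sensors.read_state();print(s['gripper_width'],s['force'],rel(dock(0,.03,.0565),TH),dock(0,.03,0))"
```

```text
[ 0.5879 -0.0677  0.096 ]
[318. 298.] z 0.1063 ctr [ 0.5891 -0.0672  0.1063] sides [0.0352 0.0443] xang 4.38
0.6428347068892936 [-0.48591609  0.35361576 -1.39520146] [array([-0.01,  0.06,  1.98]), np.float64(0.0)] [ 0.58921409 -0.06768722  0.        ]
```

View pics/w26.png

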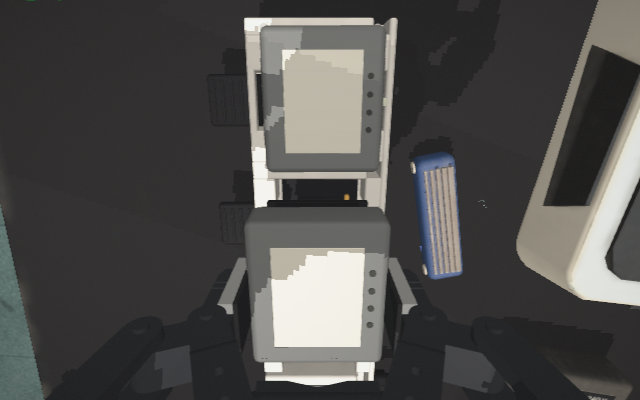

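The pack is lined up over bay 2; pack 1's bay is filled above it in the picture. I'll lower it.

play_rows(hand=[0,0,0,0,0,0,0,0,0,0], xyz=[[0,0.06,0.3],[0,0,0.4],[0,0,0.4],[0,0,0.3],[0,0,0.2],[0,0,0.1],[0,0,0.1],[0,0,0.1],[0,0,0],[0,0,0]], rot=[[0,0,0],[0,0,0],[0,0,0],[0,0,0],[0,0,0],[0,0,0],[0,0,0],[0,0,0],[0,0,0],[0,0,0]])

```text
t: 53.42
eef_pos: [0.589, -0.0675, 0.058]
tool_rot: [[-0.077, 0.997, 0.0], [0.997, 0.077, -0.0], [-0.0, 0.0, -1.0]]
force: [-0.1, -0.1, 1.0]
gripper_width: 0.641
finger_force: 64.5
```

play_rows(hand=[1,1,1,1,1,1,0,0,0,0], xyz=[[0,0,0],[0,0,0],[0,0,0],[0,0,-0.7],[0,0,-1],[0,0,-1],[0,0,0],[0,0,0],[0,0,0],[0,0,0]], rot=[[0,0,0],[0,0,0],[0,0,0],[0,0,0],[0,0,0],[0,0,0],[0,0,0],[0,0,0],[0,0,0],[0,0,0]])

```text
t: 54.25
eef_pos: [0.588, -0.0674, 0.1107]
tool_rot: [[-0.077, 0.997, -0.002], [0.997, 0.077, 0.0], [0.0, -0.002, -1.0]]
force: [0.4, -0.7, -0.8]
gripper_width: 0.459
finger_force: 0.0
```

```bash
python3 look.py w27; python3 -c "
from h import *
s=sensors.read_state();print(s['gripper_width'],s['force'],rel(dock(0,.03,.082),TH))"
```

```text
[ 0.588  -0.0674  0.1107]
[321. 242.] z 0.0695 ctr [ 0.5911 -0.0666  0.0695] sides [0.0352 0.0457] xang 4.4
0.359655072539775 [ 0.63474812  0.33943481 -0.48428654] [array([-0.02,  0.06,  1.43]), np.float64(0.0)]
```

play_rows(hand=[0,0,0,0,0,0,0,0,0,0], xyz=[[0,0.05,0],[0,0,0.5],[0,0,0.6],[0,0,0.3],[0,0,0.1],[0,0,0.1],[0,0,0.1],[0,0,0.1],[0,0,0.1],[0,0,0.1]], rot=[[0,0,0],[0,0,0],[0,0,0],[0,0,0],[0,0,0],[0,0,0],[0,0,0],[0,0,0],[0,0,0],[0,0,0]])

```text
t: 55.13
eef_pos: [0.5896, -0.0674, 0.0717]
tool_rot: [[-0.077, 0.997, -0.0], [0.997, 0.077, 0.0], [0.0, -0.0, -1.0]]
force: [-1.9, 0.3, 3.3]
gripper_width: -0.001
finger_force: 1.8
```

play_rows(hand=[0,0,0,0,0,0,0,0,0,0], xyz=[[0,0,0.05],[0,0,0.05],[0,0,0.05],[0,0,0.03],[0,0,0],[0,0,0],[0,0,0],[0,0,0],[0,0,0],[0,0,0]], rot=[[0,0,0],[0,0,0],[0,0,0],[0,0,0],[0,0,0],[0,0,0],[0,0,0],[0,0,0],[0,0,0],[0,0,0]])

```text
t: 55.97
eef_pos: [0.5897, -0.0674, 0.069]
tool_rot: [[-0.077, 0.997, -0.0], [0.997, 0.077, 0.0], [0.0, -0.0, -1.0]]
force: [-7.2, 1.2, 15.3]
gripper_width: 0.002
finger_force: 7.2
```

play_rows(hand=[0,0,0,0,0,0,0,0,0,0], xyz=[[0,0,-0.3],[0,0,-0.8],[0,0,-1],[0,0,-1],[0,0,-1],[0,0,-0.5],[0,0,0],[0,0,0],[0,0,0],[0,0,0]], rot=[[0,0,0],[0,0,0],[0,0,0],[0,0,0],[0,0,0],[0,0,0],[0,0,0],[0,0,0],[0,0,0],[0,0,0]])

```text
t: 56.8
eef_pos: [0.589, -0.0673, 0.1587]
tool_rot: [[-0.077, 0.997, -0.002], [0.997, 0.077, 0.0], [0.0, -0.002, -1.0]]
force: [0.4, -0.6, -1.3]
gripper_width: 0.002
finger_force: 0.0
```

```bash
python3 look.py w28; python3 lev.py w28 .03; python3 -c "
from h import *
s=sensors.read_state();print(rel(dock(-.008,-.113,.06),TH),dock(-.008,-.113,0),s['force'])"
```

```text
[ 0.589  -0.0673  0.1587]
[320. 206.] z 0.0594 ctr [ 0.5915 -0.0665  0.0594] sides [0.0358 0.0451] xang 4.4
[0.0591, 0.2013, 0.059]
[0.059, 0.1841, 0.059]
[0.059, 0.2013, 0.059]
[array([-7.17, -0.39,  4.94]), np.float64(0.0)] [ 0.59213351 -0.21088106  0.        ] [0.31831279 0.38909272 0.18952286]
```

The second pack is home and level too. Now the dome key.

play_rows(hand=[0,0,0,0,0,0,0,0,0,0], xyz=[[-0.7,-0.09,0],[-0.9,-0.1,0],[-0.9,-0.1,0],[-0.9,-0.1,0],[-0.9,0,0],[-0.9,0,0],[-1,0,0],[-0.97,0,0],[0,0,0],[0,0,0]], rot=[[0,0,0],[0,0,0],[0,0,0],[0,0,0],[0,0,0],[0,0,0],[0,0,0],[0,0,0],[0,0,0],[0,0,0]])

```text
t: 57.68
eef_pos: [0.5924, -0.2123, 0.1594]
tool_rot: [[-0.075, 0.997, -0.001], [0.997, 0.075, 0.0], [0.0, -0.001, -1.0]]
force: [-0.2, 0.1, -0.8]
gripper_width: 0.003
finger_force: 0.0
```

play_rows(hand=[0,0,0,0,0,0,0,0,0,0], xyz=[[0,0,0.8],[0,0,0.8],[0,0,0.8],[0,0,0.8],[0,0,0.8],[0,0,0],[0,0,0],[0,0,0],[0,0,0],[0,0,0]], rot=[[0,0,0],[0,0,0],[0,0,0],[0,0,0],[0,0,0],[0,0,0],[0,0,0],[0,0,0],[0,0,0],[0,0,0]])

```text
t: 58.52
eef_pos: [0.5936, -0.2111, 0.0812]
tool_rot: [[-0.077, 0.997, 0.002], [0.997, 0.077, -0.001], [-0.001, 0.002, -1.0]]
force: [1.0, 0.0, -0.6]
gripper_width: -0.001
finger_force: 0.0
```

```bash
python3 look.py w29 >/dev/null; python3 top.py t3; python3 -c "
from h import *
s=sensors.read_state();print(s['eef_pos'],rel(dock(-.008,-.113,.055),TH),s['force'])
a=cv2.imread('pics/w29.png');b=cv2.imread('pics/t3.png');cv2.imwrite('pics/m29.png',cv2.resize(np.vstack([cv2.resize(a[200:],(784,245)),b[:330]]),(784,575)))"
```

```text
[309. 261.] 318.0 z 0.0428 [0.4453 0.0831 0.0428] [0.0359 0.0466] -59.3
[366. 208.] 182.5 z 0.0343 [ 0.5613 -0.0463  0.0343] [0.0255 0.1629] 4.2
[239. 188.] 300.0 z 0.0461 [0.6096 0.2349 0.0461] [0.0335 0.0446] -0.5
[205. 188.] 304.0 z 0.0461 [0.6125 0.3107 0.0461] [0.0358 0.0447] -0.1
[ 0.59336921 -0.21111924  0.08092826] [array([ 0.02, -0.06,  1.3 ]), np.float64(0.0)] [-0.12931595 -0.4280107   0.56608457]
```

View pics/m29.png

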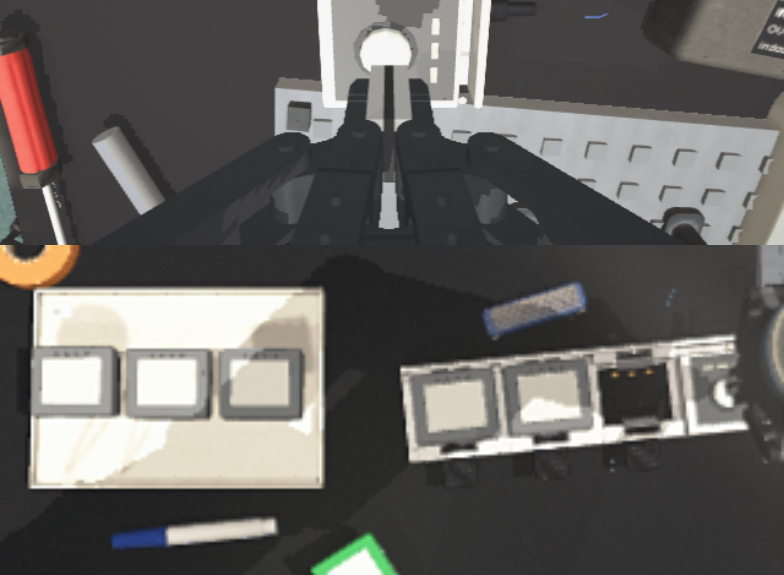

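All three packs are in the tray and two are in the dock. The fingertips at (388,70) are over the dome at (387,48). I'll approach to just above it.

play_rows(hand=[0,0,0,0,0,0,0,0,0,0], xyz=[[0,-0.06,0.4],[0,0,0.4],[0,0,0.3],[0,0,0.1],[0,0,0],[0,0,0],[0,0,0],[0,0,0],[0,0,0],[0,0,0]], rot=[[0,0,0],[0,0,0],[0,0,0],[0,0,0],[0,0,0],[0,0,0],[0,0,0],[0,0,0],[0,0,0],[0,0,0]])

```text
t: 59.45
eef_pos: [0.5919, -0.2111, 0.0563]
tool_rot: [[-0.077, 0.997, 0.0], [0.997, 0.077, -0.0], [-0.0, 0.0, -1.0]]
force: [0.1, 0.2, 0.2]
gripper_width: -0.001
finger_force: 0.0
```

```bash
python3 -c "
from h import *
s=sensors.read_state();print(s['eef_pos'],s['force'])"
```

```text
[ 0.59191272 -0.21114201  0.05628367] [0.07500533 0.17210987 0.24966663]
```

play_rows(hand=[0,0,0,0,0,0,0,0,0,0], xyz=[[0,0,0.04],[0,0,0.03],[0,0,0.03],[0,0,0.03],[0,0,0.02],[0,0,0],[0,0,0],[0,0,0],[0,0,0],[0,0,0]], rot=[[0,0,0],[0,0,0],[0,0,0],[0,0,0],[0,0,0],[0,0,0],[0,0,0],[0,0,0],[0,0,0],[0,0,0]])

```text
t: 60.28
eef_pos: [0.5919, -0.2111, 0.0532]
tool_rot: [[-0.077, 0.997, 0.0], [0.997, 0.077, -0.0], [-0.0, 0.0, -1.0]]
force: [0.7, 0.2, 5.0]
gripper_width: -0.0
finger_force: 2.1
```

play_rows(hand=[0,0,0,0,0,0,0,0,0,0], xyz=[[0,0,0.02],[0,0,0.02],[0,0,0.02],[0,0,0.02],[0,0,0],[0,0,0],[0,0,0],[0,0,0],[0,0,0],[0,0,0]], rot=[[0,0,0],[0,0,0],[0,0,0],[0,0,0],[0,0,0],[0,0,0],[0,0,0],[0,0,0],[0,0,0],[0,0,0]])

```text
t: 61.12
eef_pos: [0.5917, -0.2111, 0.0515]
tool_rot: [[-0.077, 0.997, 0.0], [0.997, 0.077, -0.0], [-0.0, 0.0, -1.0]]
force: [2.1, 0.8, 1.5]
gripper_width: 0.002
finger_force: 0.8
```

Resistance has dropped from 5.0 N to 1.5 N, so the key has clicked. I'll go a hair further, then let it go.

play_rows(hand=[0,0,0,0,0,0,0,0,0,0], xyz=[[0,0,0.015],[0,0,0.015],[0,0,0],[0,0,0],[0,0,0],[0,0,0],[0,0,0],[0,0,0],[0,0,0],[0,0,0]], rot=[[0,0,0],[0,0,0],[0,0,0],[0,0,0],[0,0,0],[0,0,0],[0,0,0],[0,0,0],[0,0,0],[0,0,0]])

```text
t: 61.95
eef_pos: [0.5918, -0.2111, 0.0509]
tool_rot: [[-0.077, 0.997, 0.0], [0.997, 0.077, -0.0], [-0.0, 0.0, -1.0]]
force: [1.6, -0.1, 2.1]
gripper_width: 0.0
finger_force: 1.2
```

play_rows(hand=[0,0,0,0,0,0,0,0,0,0], xyz=[[0,0,-0.2],[0,0,-0.6],[0,0,-1],[0,0,-1],[0,0,-1],[0,0,-1],[0,0,-1],[0,0,-0.5],[0,0,0],[0,0,0]], rot=[[0,0,0],[0,0,0],[0,0,0],[0,0,0],[0,0,0],[0,0,0],[0,0,0],[0,0,0],[0,0,0],[0,0,0]])

```text
t: 62.78
eef_pos: [0.5916, -0.2111, 0.1771]
tool_rot: [[-0.077, 0.997, 0.0], [0.997, 0.077, -0.0], [-0.0, 0.0, -1.0]]
force: [-0.5, -0.3, -0.4]
gripper_width: -0.001
finger_force: 0.0
```

```bash
python3 look.py w30; python3 top.py t4
```

```text
[ 0.5916 -0.2111  0.1771]
[309. 261.] 303.0 z 0.0428 [0.4455 0.0832 0.0428] [0.0358 0.0448] -59.3
[374. 207.] 237.0 z 0.0342 [ 0.5633 -0.0654  0.0342] [0.0254 0.2189] 3.3
[342. 197.] 209.5 z 0.0586 [0.5836 0.0061 0.0586] [0.0346 0.0451] 4.7
[236. 188.] 135.5 z 0.0456 [0.6098 0.2405 0.0456] [0.0335 0.0336] 88.6
[205. 188.] 301.0 z 0.046 [0.6125 0.3107 0.046 ] [0.0358 0.0448] -0.1
[425. 190.] 141.5 z 0.034 [ 0.5969 -0.1795  0.034 ] [0.0745 0.1222] 3.0
```

View pics/t4.png

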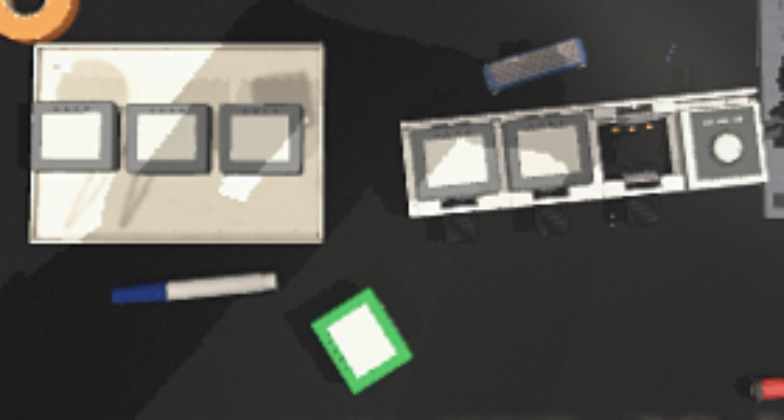

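The picture shows three packs in the tray at (75,137), (167,138) and (260,138), and two packs home in the dock at (455,162) and (548,150). The key is back up at (727,150), and the marker, hex keys and green look-alike are where they were. I'll hand in.

```bash
python3 -c "
from rig import hand_in
print(hand_in())"
```

```text
the job is handed in; nothing more can be done
None
```

The job is done and handed in: three charged packs are on the tray floor, both flat packs are home and level in bays 1 and 2, and the dome key was pressed just past its click and let go; the hand-in returned no verdict.

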